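Make up the playing kit and the care kit for the guitar

TASK

Make up two guitar kits from the things on the desk. The long three-bay tray gets the playing kit: the smaller of the two round brass tins (the plectrum tin) in the wide middle bay, and the steel slide tube and the capo in the two end bays, one in each, either way round; the short two-bay tray gets the care kit: the amber oil bottle and the string winder, one in each bay, either way round. Everything sits down flat on the tray floor inside its bay, tube and bottle upright; set the glass bottle down gently, without dropping it, and leave the bigger tin and the white tealight cup where they are.

Things in the scene. Friction and masses are not known exactly. Their poses are not given: they have to be found in the camera images.
- tray_long: long low oak tray with three bays in a row, 126 x 218 x 8 mm. Fixed to the desk. The tray floor is 3 mm thick; rim and dividers are 8 mm high, so they rise 5 mm above the floor inside. Origin at the centre of its underside; x is the direction across the row of bays, along which each bay is 116 mm long; y is along the row. The middle bay is 84 mm wide (y from -42 to +42 mm), the end bays 58 mm wide (centres at y = +75 and -75 mm).
- tray_short: short low oak tray with two equal bays, 126 x 130 x 8 mm. Fixed to the desk. The tray floor is 3 mm thick; rim and dividers are 8 mm high, so they rise 5 mm above the floor inside. Origin at the centre of its underside; x is the direction across the row of bays, along which each bay is 116 mm long; y is along the row. The bays are 58 mm wide, with centres at y = +31 and -31 mm.
- pick_tin_c (a point): plectrum tin: the smaller round flat brass tin, 60 mm across, 22 mm high, lying flat; the point is its centre, 11 mm above its underside; z up.
- slide_c (a point): guitar slide: open plain steel tube, 28 mm across, 58 mm high, 3.5 mm wall, standing on end; the point is its centre, 29 mm above its foot; z along the tube, up.
- capo_c (a point): capo: dark steel spring clamp lying flat, 68 mm long (along its x) and 26 mm wide (along its y), with a solid square pivot block 26 x 26 x 20 mm in the middle and two 16 mm high arms to each side; the point is the centre of the block, 10 mm above its underside; z up.
- oil_c (a point): fretboard oil: small amber glass bottle with a paper label and a black screw cap, standing; 38 mm across up to 40 mm high, then a shoulder and a 20 mm wide cap, 58 mm high in all; the point is on its axis, 29 mm above its foot; z up.
- winder_c (a point): string winder: black plastic crank lying flat, 92 mm long; a straight arm along its x, 16 mm wide (y) and 18 mm high, bare from x = -26 to +22 mm, with a socket head 22 x 24 mm and 28 mm high at the +x end and a grey upright round grip 18 mm across and 34 mm high at the -x end; the point is the middle of the arm, 9 mm above its underside; z up.
- big_tin_c (a point): bystander to leave alone: the bigger round flat brass tin, 84 mm across, 26 mm high; the point is its centre, 13 mm above its underside.
- candle_c (a point): bystander to leave alone: white ceramic tealight cup, open, 60 mm across the rim, 40 mm high; the point is its centre, 20 mm above its underside.
There are look-alikes about, which are no part of the job. Leave any purple or red look-alike of the part that bears capo_c alone.

How it is judged:
By the outcome, as a careful person would: the job done as asked, in the order asked, and still so for the second after the job is handed in, with the robot touching nothing.
It also fails if it takes over 134 s, if anything falls off the work surface, if the arm or the gripper's body presses on something with over 40 N, if the wrist force passes 120 N, or if a joint passes its speed limit or range.

ROBOT

A 7-joint arm with a two-finger parallel gripper is mounted at the origin on the work surface. World frame = base frame: x ahead of the robot, y to its left, z up, the work surface at z = 0. Lengths are in m, angles in rad, forces in N, time in s.
With the tool pointing down it reaches from about 0.4 to 0.875 m from the base axis. Payload 6.5 kg.
Tool frame: the origin (TCP) lies at the very end of the fingers, on their centre line; the grasp point (between the pads) lies 19 mm behind it (bot.pinch_z is the distance from the TCP to the grasp point, in m); y points along the fingers, x is the direction in which the jaws open and shut, and the axes are right-handed (so a half turn about y gives the same grasp; the last joint's range is limited). The gripper opens to 88 mm and grips with 3 to 60 N. Pads are 18 mm wide; open, the fingers measure 123 mm over their backs; the gripper's body (75 mm by 187 mm) begins 45 mm behind the grasp point.
Start: joints at [1.039, 0.536, -0.004, 1.538, 0.003, 1.067, -0.071], TCP at [0.292, -0.581, 0.239] pointing down, gripper open.
Joint ranges: [-2.7, 2.7], [-0.37, 2.16], [-1.27, 1.26], [0.24, 2.4], [-1.31, 4.45], [0.19, 1.91], [-2.76, 2.76]. Speed limits (rad/s): [2.39, 2.39, 3.14, 3.14, 3.14, 3.14, 3.14].

INTERFACE

Orientations are given as [roll, pitch, yaw] about the fixed x, y, z axes, in that order (R = Rz(yaw) Ry(pitch) Rx(roll)).
In Python, from rig import bot gives the robot as it stands.
- The arm moves only by the shell command python3 -m creep 'ROWS'. ROWS is JSON, a list of rows, each an object of numbers: "gripper": the closure, from 0 (fully open) to 1 (shut); "dx", "dy", "dz": the shift along the tool's x, y, z in units of 50 mm (1.0 is 50 mm); "ax", "ay", "az": the turn, a rotation vector about the tool's x, y, z in units of 8 degrees (1.0 is 8 degrees). A call has exactly 5 rows; each row is the pose to reach, as a shift and turn from the pose commanded when the call began, along the tool's axes at that moment; what a row does not reach only later rows make up. A row lasts 1/10 s, in which the tool goes at most 50 mm and 8.59 degrees, less where a joint would pass 70% of its speed; a pose out of reach is approached as far as the arm can. A call with a gripper value outside its range is refused whole. The fingers move at their own pace and stop on an object; the grip force is fixed at half the most. Time passes only in rows, so rows that repeat a pose let the fingers close, or fill a call up. It gives the time, the measured TCP pose, the force and the opening at its end, in the units of the state.
- bot.read_state(): the state, without advancing time (a new reading comes with each control period).
- bot.grab_frame(name): name is "side" or "top" or "wrist"; returns the picture (384x512x3 uint8, red, green, blue); there is no depth.
- bot.camera_info(name): a dict with "K" (3x3 intrinsics, pixels), "D" ([k1, k2, p1, p2, k3] as OpenCV has them; the pictures are not rectified), "cam_to_world" (4x4, takes a point from camera to world coordinates); the wrist camera has in their place "mount" (4x4, takes a point from camera to tool coordinates, whose origin is the TCP and whose axes are the tool frame's). Camera axes: x right, y down, z forward; pixel columns grow to the right and rows downward; lengths in m; the calibration is good to about 2 mm. A picture is of the moment at which its call begins: read the wrist's pose just before it. camera_info takes no time and is no camera call.
- bot.sign_off(): hands the job in, once; it reports no verdict.
The state is a dict: "time_s": time; "joint_positions": joint angles; "qvel": joint speeds; "effort": joint torques, N m; "eef_pos": TCP position; "tcp_rot": TCP orientation; "contact_force": force on the tool from outside, world axes, zero at the start; "wrist_torque": the same for the moment, N m; "gripper_width": finger opening in m.
Only numpy, scipy, OpenCV 4.12 (cv2) and the standard library are available. Lean on these libraries where they do the work, as an engineer would, in place of code of your own. Each camera call takes 0.05 s, during which the arm holds its last target.

## Working session

There is one attempt and no reset: what is moved stays moved. The work goes in short steps, Python scripts to look and compute and a shell command to move; the robot and the scene stay as the last step left them, time stands still between calls to the robot, and variables do not carry over. Pictures are saved under pics/ and viewed, and the job is handed in when it is done.

```bash
ls; mkdir -p pics
python3 - <<'E'
from rig import bot
import cv2
print(bot.read_state())
for n in ("top","side","wrist"):
    print(n,bot.camera_info(n))
    cv2.imwrite(f"pics/{n}0.png",bot.grab_frame(n)[:,:,::-1])
E
```

```text
pics
{'time_s': 0.0, 'joint_positions': array([ 1.03883846,  0.53716667, -0.00443246,  1.53883325,  0.00260123,
        1.06728601, -0.07118647]), 'qvel': array([-0.00155013, -0.00167226, -0.00079283, -0.00041339,  0.00104552,
        0.00069119,  0.00030017]), 'effort': array([ 3.79342946e-04, -5.70988691e+01,  9.91172343e-01, -2.51608104e+01,
       -5.61419560e-02,  1.78829877e-02,  1.63468681e-04]), 'eef_pos': array([ 0.29163037, -0.58024096,  0.23785435]), 'tcp_rot': array([-1.57092451,  0.00168267, -1.10495789]), 'contact_force': array([ 0.28390627, -0.06328827,  0.11748055]), 'wrist_torque': array([-0.01170687, -0.01640414,  0.04237463]), 'gripper_width': 0.0880417223690633}
top {'K': array([[473.00181439,   0.        , 252.39574676],
       [  0.        , 473.00181439, 190.53215934],
       [  0.        ,   0.        ,   1.        ]]), 'D': array([-0.17339629,  0.        ,  0.        ,  0.        ,  0.        ]), 'cam_to_world': array([[-2.02977540e-02, -9.99056674e-01,  3.83896272e-02,
         4.24836351e-01],
       [-9.99793927e-01,  2.02703742e-02, -1.10234442e-03,
     
[... 591 characters left out ...]
 -0.75972014, -0.64999333,  0.62207998],
       [ 0.        ,  0.        ,  0.        ,  1.        ]])}
wrist {'K': array([[286.00616369,   0.        , 252.54442858],
       [  0.        , 286.00616369, 191.35085855],
       [  0.        ,   0.        ,   1.        ]]), 'D': array([-0.06696841,  0.        ,  0.        ,  0.        ,  0.        ]), 'mount': array([[ 9.99999758e-01, -4.98066925e-04,  4.85729936e-04,
         5.98191105e-04],
       [-6.16398602e-04, -3.10579033e-01,  9.50547360e-01,
        -1.46463542e-01],
       [-3.22578667e-04, -9.50547430e-01, -3.10579265e-01,
         8.14788567e-02],
       [ 0.00000000e+00,  0.00000000e+00,  0.00000000e+00,
         1.00000000e+00]])}
```

View pics/top0.png

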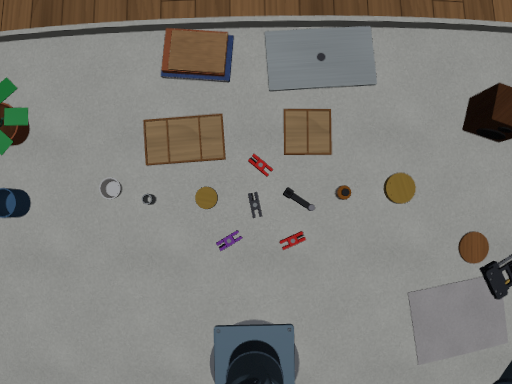

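View pics/side0.png

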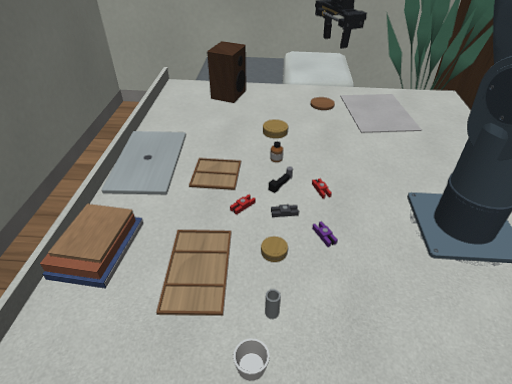

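View pics/wrist0.png

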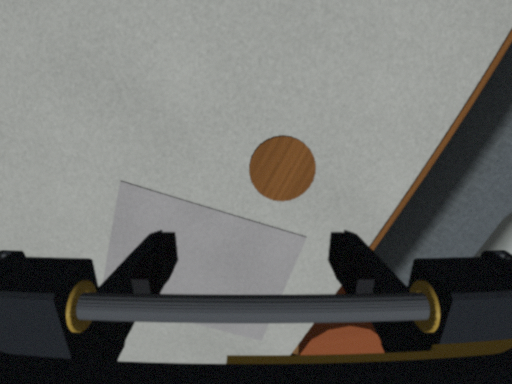

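```bash
cat > h.py <<'E'
import numpy as np, cv2
from rig import bot
from scipy.spatial.transform import Rotation as R
def T_of(n,st=None):
    i=bot.camera_info(n)
    if n!='wrist': return i['K'],i['D'],i['cam_to_world']
    T=np.eye(4);T[:3,:3]=R.from_euler('xyz',st['tcp_rot']).as_matrix();T[:3,3]=st['eef_pos']
    return i['K'],i['D'],T@i['mount']
def cast(n,px,z,st=None):
    K,D,T=T_of(n,st)
    u=cv2.undistortPoints(np.array(px,float).reshape(-1,1,2),K,D).reshape(-1,2)
    d=np.c_[u,np.ones(len(u))]@T[:3,:3].T; o=T[:3,3]
    return o+d*((z-o[2])/d[:,2])[:,None]
def proj(n,p,st=None):
    K,D,T=T_of(n,st); Ti=np.linalg.inv(T)
    return cv2.projectPoints(np.array(p,float).reshape(-1,1,3),cv2.Rodrigues(Ti[:3,:3])[0],Ti[:3,3],K,D)[0].reshape(-1,2)
def blobs(mask,mn=40):
    n,l,s,c=cv2.connectedComponentsWithStats(mask.astype(np.uint8)*255)
    return [(s[i],c[i],l==i) for i in range(1,n) if s[i][4]>=mn]
def tow(dx,dy,dz,yaw): # world delta -> row units for down tool (x,z horiz; y down)
    x=np.array([np.cos(yaw),np.sin(yaw)]);z=np.array([-np.sin(yaw),np.cos(yaw)])
    return np.round([np.dot([dx,dy],x)/.05,-dz/.05,np.dot([dx,dy],z)/.05],3)
E
python3 - <<'E'
import cv2
from h import *
im=cv2.imread('pics/top0.png'); 
cv2.imwrite('pics/crop0.png',cv2.resize(im[90:260,90:430],None,fx=2.3,fy=2.3,interpolation=cv2.INTER_CUBIC))
hsv=cv2.cvtColor(im,cv2.COLOR_BGR2HSV)
for x,y in [(206,197),(400,188),(255,205),(298,199),(343,192),(149,199),(185,139),(145,199),(145,130),(230,130)]: print((x,y),hsv[y,x])
H,S,V=[hsv[...,i] for i in range(3)]
print('sat')
for s,c,m in blobs((S>70)&(V>40),40):
    print(s,c.round(1),hsv[m].mean(0).round(0))
print('dark')
for s,c,m in blobs((S<=90)&(V<110),40): print(s,c.round(1),hsv[m].mean(0).round(0))
E
```

```text
(206, 197) [ 21 161 119]
(400, 188) [ 21 162 118]
(255, 205) [105  17 117]
(298, 199) [110  22  35]
(343, 192) [105  29  35]
(149, 199) [ 45   7 148]
(185, 139) [ 17 102 117]
(145, 199) [110  17  46]
(145, 130) [ 14 147  80]
(230, 130) [ 40   5 141]
sat
[   0    0  512   31 9831] [235.1   9.6] [ 15. 133.  98.]
[ 161   28   72   54 3276] [196.8  53.7] [ 29. 127. 109.]
[   0   78   29   77 1168] [  9.8 116.3] [ 54. 166. 100.]
[492  83  20  43 641] [503.1 104.7] [ 12. 164.  56.]
[ 284  109   48   46 2174] [307.1 131.6] [ 16. 111. 115.]
[ 144  114   82   51 3636] [183.9 139.1] [ 16. 110. 117.]
[248 154  25  23 189] [259.9 164.4] [  4. 190. 139.]
[384 173  32  31 754] [399.5 187.7] [ 21. 157. 115.]
[337 185  14  15 118] [343.1 192. ] [ 14. 182.  94.]
[195 187  23  22 393] [206.  197.4] [ 21. 157. 117.]
[  0 188  17  30 307] [  7.9 202.7] [105. 140.  78.]
[216 230  26  21 171] [228.2 240.6] [138. 147. 121.]
[280 231  26  19 199] [292.5 239.9] [  5. 180. 137.]
[459 232  30  31 746] [473.5 247.1] [ 14. 154.  99.]
[ 214  324   80   60 2762] [254.  347.1] [103.  75. 104.]
[232 375  15   9  61] [239.4 379.3] [103.  86.  47.]
dark
[   0   20  512   22 3315] [256.   27.1] [34. 10. 59.]
[317  53   9   8  62] [320.9  56.4] [112.  26.  66.]
[161  76  69   7 143] [194.9  78.8] [85. 25. 76.]
[269  84 107   8 146] [322.3  87.2] [84. 11. 87.]
[462 127  50  16 309] [491.2 133. ] [54. 39. 20.]
[100 179  16  19 113] [105.6 187.5] [17.  5. 85.]
[283 187  32  24 251] [297.1 198.6] [98. 18. 47.]
[248 192  14  26 215] [254.4 203.9] [101.  19.  67.]
[143 194  13  11  99] [149.1 198.9] [95. 12. 61.]
[479 254  33  46 872] [497.4 276.9] [105.  39.  40.]
[ 210  320   89   64 1956] [252.8 358.7] [104.  68.  70.]
```

View pics/crop0.png

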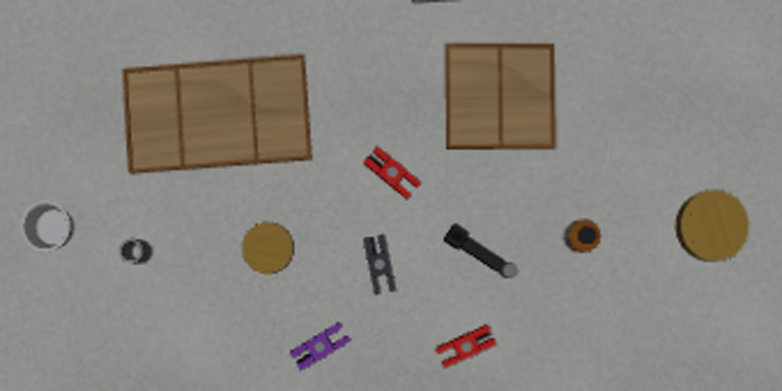

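```bash
python3 - <<'E'
from h import *
im=cv2.imread('pics/top0.png');hsv=cv2.cvtColor(im,cv2.COLOR_BGR2HSV)
H,S,V=[hsv[...,i].astype(int) for i in range(3)]
def rect(m,z,name):
    c=max(cv2.findContours(m.astype(np.uint8),cv2.RETR_EXTERNAL,cv2.CHAIN_APPROX_NONE)[0],key=len).reshape(-1,2)
    w=cast('top',c,z)[:,:2]
    r=cv2.minAreaRect((w*1000).astype(np.float32)); 
    b=cv2.boxPoints(r); e=b[1]-b[0]; f=b[2]-b[1]
    if np.linalg.norm(f)>np.linalg.norm(e): e=f
    print(name,np.round(r[0],1),np.round(r[1],1),'long axis deg',np.degrees(np.arctan2(e[1],e[0])).round(1))
sat=blobs((S>70)&(V>40))
for s,c,m in sat:
    if abs(c[0]-307)<3 and abs(c[1]-131)<3: rect(m,.008,'short')
    if abs(c[0]-184)<3 and abs(c[1]-139)<3: rect(m,.008,'long')
    if abs(c[0]-206)<3 : rect(m,.022,'pick')
    if abs(c[0]-399.5)<2 : rect(m,.026,'big')
    if abs(c[0]-343)<2: rect(m,.038,'oil')
    if abs(c[0]-260)<2: rect(m,.018,'red')
    if abs(c[0]-228)<2: rect(m,.018,'purple')
    if abs(c[0]-292)<2: rect(m,.018,'red2')
for s,c,m in blobs((S<=90)&(V<100)):
    if abs(c[0]-254.5)<2 and c[1]<250: rect(m,.014,'capo')
    if abs(c[0]-297)<2: rect(m,.018,'winder')
    if abs(c[0]-149)<2: rect(m,.03,'slide')
print('slide', cast('top',[149.3,198.9],.05),'capcenter', cast('top',[90+587/2.3,90+235/2.3],.058),'candle',cast('top',[90+49/2.3,90+226/2.3],.04))
E
python3 - <<'E'
import cv2
im=cv2.imread('pics/top0.png')
a=[im[180:220,x:x+50] for x in (130,232,275,320)]
cv2.imwrite('pics/crop1.png',cv2.resize(cv2.vconcat([cv2.hconcat(a[:2]),cv2.hconcat(a[2:])]),None,fx=7,fy=7,interpolation=cv2.INTER_CUBIC))
E
```

```text
short [ 631.1 -157.1] [128.1 123.7] long axis deg 89.1
long [617.2 178.8] [125.3 217.6] long axis deg -87.0
red [542.  -27.1] [66.8 26.4] long axis deg 48.9
big [ 471.8 -401.3] [83.3 84. ] long axis deg -45.6
oil [ 463.7 -245. ] [35.6 35.9] long axis deg -46.7
pick [457.  118.9] [58.7 55.8] long axis deg 88.9
purple [342.1  60.4] [24.6 67.1] long axis deg -60.1
red2 [ 339.2 -108. ] [27.  66.8] long axis deg -67.1
capo [935.2 -26.9] [  20.  1511.2] long axis deg -90.0
winder [ 448.8 -128.7] [90.1 25.2] long axis deg 58.6
capo [436.3 -10.1] [66.7 26.8] long axis deg 10.9
slide [455.8 270.4] [32.4 26.6] long axis deg 89.2
winder [  12.6 -112.9] [10.8 97.8] long axis deg -0.7
slide [[0.45553076 0.26519487 0.05      ]] capcenter [[ 0.46249797 -0.24554855  0.058     ]] candle [[0.48599064 0.37011434 0.04      ]]
```

View pics/crop1.png

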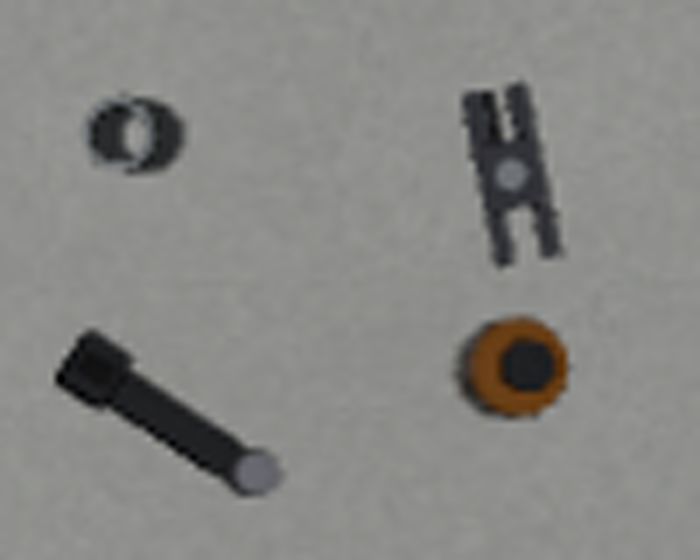

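```bash
cat > go.py <<'E'
import sys
from h import *
st=bot.read_state(); p=st['eef_pos']; yaw=st['tcp_rot'][2]
x,y,z,yd=map(float,sys.argv[1:5])
d=np.array([x,y,z])-p; dy=(np.radians(yd)-yaw+np.pi)%(2*np.pi)-np.pi
# residual tilt of tool y from straight down, expressed in tool axes
Rm=R.from_euler('xyz',st['tcp_rot']).as_matrix(); t=Rm.T@np.cross(Rm[:,1],[0,0,-1])
print('t',round(st['time_s'],2),'pos',p.round(4),'yaw',np.degrees(yaw).round(1),'q7',st['joint_positions'][6].round(2),'w',round(st['gripper_width'],4),'F',st['contact_force'].round(1))
print('dx,dy,dz units',np.round(Rm.T@d/.05,3),'ay',round(-np.degrees(dy)/8,3),'tilt ax,az',np.round(np.degrees(t[[0,2]])/8,2),'dist mm',(d*1000).round(1))
E
python3 go.py .47 -.25 .24 -23;python3 go.py .47 0 .24 3
```

```text
t 0.15 pos [ 0.2917 -0.5804  0.2381] yaw -63.3 q7 -0.07 w 0.088 F [-0.1  0.3  0.5]
dx,dy,dz units [-4.301 -0.034  6.153] ay -5.038 tilt ax,az [ 0.   -0.01] dist mm [178.3 330.4   1.9]
t 0.15 pos [ 0.2917 -0.5804  0.2381] yaw -63.3 q7 -0.07 w 0.088 F [-0.1  0.3  0.5]
dx,dy,dz units [-8.768 -0.028  8.4  ] ay -8.288 tilt ax,az [ 0.   -0.01] dist mm [178.3 580.4   1.9]
```

```bash
python3 -m creep '[{"dx":-0.5,"dz":0.8,"ay":-0.8},{"dx":-1.1,"dz":1.6,"ay":-1.7},{"dx":-1.6,"dz":2.4,"ay":-2.5},{"dx":-2.2,"dz":3.2,"ay":-3.4},{"dx":-2.8,"dz":4.0,"ay":-4.2}]'; python3 go.py .457 .119 .2 3;  python3 go.py .47 0 .2 3
```

```text
t 0.15 pos [ 0.2917 -0.5804  0.2381] yaw -63.3 q7 -0.07 w 0.088 F [-0.1  0.3  0.5]
dx,dy,dz units [-11.01    0.774   9.236] ay -8.288 tilt ax,az [ 0.   -0.01] dist mm [165.3 699.4 -38.1]
t 0.15 pos [ 0.2917 -0.5804  0.2381] yaw -63.3 q7 -0.07 w 0.088 F [-0.1  0.3  0.5]
dx,dy,dz units [-8.767  0.772  8.4  ] ay -8.288 tilt ax,az [ 0.   -0.01] dist mm [178.3 580.4 -38.1]$[0]: bad value
```

```bash
python3 -m creep '[{"gripper":0,"dx":-0.5,"dy":0,"dz":0.8,"ax":0,"ay":-0.8,"az":0},{"gripper":0,"dx":-1.1,"dy":0,"dz":1.6,"ax":0,"ay":-1.7,"az":0},{"gripper":0,"dx":-1.6,"dy":0,"dz":2.4,"ax":0,"ay":-2.5,"az":0},{"gripper":0,"dx":-2.2,"dy":0,"dz":3.2,"ax":0,"ay":-3.4,"az":0},{"gripper":0,"dx":-2.8,"dy":0,"dz":4.0,"ax":0,"ay":-4.2,"az":0}]'; python3 go.py .457 .119 .2 3;  python3 go.py .47 0 .2 3
```

```text
time_s: 0.65
eef_pos: [0.4082, -0.364, 0.2387]
tcp_rot: [-1.571, 0.0, -0.514]
contact_force: [0.8, -0.5, -0.2]
gripper_width: 0.0877
t 0.65 pos [ 0.4082 -0.364   0.2387] yaw -29.4 q7 0.05 w 0.0877 F [ 0.8 -0.5 -0.2]
dx,dy,dz units [-3.898  0.772  8.892] ay -4.054 tilt ax,az [ 0. -0.] dist mm [ 48.8 483.  -38.7]
t 0.65 pos [ 0.4082 -0.364   0.2387] yaw -29.4 q7 0.05 w 0.0877 F [ 0.8 -0.5 -0.2]
dx,dy,dz units [-2.502  0.772  6.947] ay -4.054 tilt ax,az [ 0. -0.] dist mm [ 61.8 364.  -38.7]
```

```bash
python3 -m creep '[{"gripper":0,"dx":-0.3,"dz":0.9,"ay":-0.8},{"gripper":0,"dx":-0.7,"dz":1.8,"ay":-1.6},{"gripper":0,"dx":-1.1,"dz":2.7,"ay":-2.4},{"gripper":0,"dx":-1.5,"dz":3.6,"ay":-3.2},{"gripper":0,"dx":-1.9,"dz":4.5,"ay":-4.05}]'; python3 go.py .457 .119 .15 3
```

```text
t 0.65 pos [ 0.4082 -0.364   0.2387] yaw -29.4 q7 0.05 w 0.0877 F [ 0.8 -0.5 -0.2]
dx,dy,dz units [-3.898  1.772  8.892] ay -4.054 tilt ax,az [ 0. -0.] dist mm [ 48.8 483.  -88.7]$[0]: bad value
```

```bash
python3 -m creep '[{"gripper":0,"dx":-0.3,"dy":0,"dz":0.9,"ax":0,"ay":-0.8,"az":0},{"gripper":0,"dx":-0.7,"dy":0,"dz":1.8,"ax":0,"ay":-1.6,"az":0},{"gripper":0,"dx":-1.1,"dy":0,"dz":2.7,"ax":0,"ay":-2.4,"az":0},{"gripper":0,"dx":-1.5,"dy":0,"dz":3.6,"ax":0,"ay":-3.2,"az":0},{"gripper":0,"dx":-1.9,"dy":0,"dz":4.5,"ax":0,"ay":-4.05,"az":0}]'; python3 go.py .457 .119 .2 3
```

```text
time_s: 1.15
eef_pos: [0.4364, -0.1215, 0.2387]
tcp_rot: [-1.571, -0.0, 0.051]
contact_force: [1.1, -0.2, 0.8]
gripper_width: 0.088
t 1.15 pos [ 0.4364 -0.1215  0.2387] yaw 2.9 q7 0.1 w 0.088 F [ 1.1 -0.2  0.8]
dx,dy,dz units [0.657 0.773 4.782] ay -0.007 tilt ax,az [0. 0.] dist mm [ 20.6 240.5 -38.7]
```

```bash
python3 -m creep '[{"gripper":0,"dx":0.1,"dy":0.2,"dz":0.9,"ax":0,"ay":0,"az":0},{"gripper":0,"dx":0.2,"dy":0.3,"dz":1.9,"ax":0,"ay":0,"az":0},{"gripper":0,"dx":0.4,"dy":0.5,"dz":2.8,"ax":0,"ay":0,"az":0},{"gripper":0,"dx":0.5,"dy":0.6,"dz":3.8,"ax":0,"ay":0,"az":0},{"gripper":0,"dx":0.66,"dy":0.77,"dz":4.78,"ax":0,"ay":0,"az":0}]'
cat > look.py <<'E'
import sys
from h import *
st=bot.read_state(); im=bot.grab_frame('wrist')[:,:,::-1]; n=sys.argv[1]
cv2.imwrite(f'pics/{n}.png',im); np.save(f'pics/{n}.npy',np.r_[st['eef_pos'],st['tcp_rot']])
E
python3 look.py w1; python3 go.py .457 .119 .1 3
```

```text
time_s: 1.65
eef_pos: [0.4582, 0.1179, 0.2003]
tcp_rot: [-1.571, -0.001, 0.046]
contact_force: [1.4, 0.3, -0.4]
gripper_width: 0.0883
t 1.7 pos [0.4578 0.1276 0.1999] yaw 3.2 q7 -0.53 w 0.0881 F [-0.5  6.4  1.2]
dx,dy,dz units [-0.029  1.998 -0.184] ay 0.03 tilt ax,az [-0.04  0.01] dist mm [ -0.8  -8.6 -99.9]
```

View pics/w1.png

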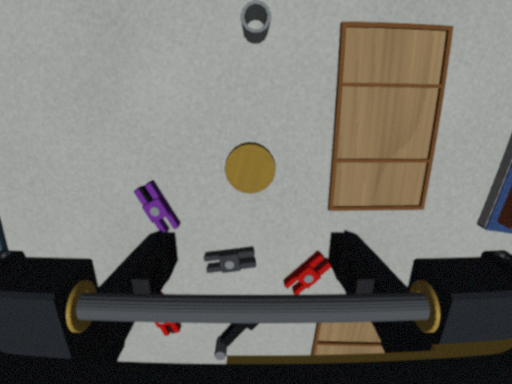

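```bash
cat > wm.py <<'E'
from h import *
import sys
def load(n):
    im=cv2.imread(f'pics/{n}.png'); a=np.load(f'pics/{n}.npy'); return im,{'eef_pos':a[:3],'tcp_rot':a[3:]}
E
python3 - <<'E'
from wm import *
im,st=load('w1'); hsv=cv2.cvtColor(im,cv2.COLOR_BGR2HSV);S=hsv[...,1];H=hsv[...,0];V=hsv[...,2]
for s,c,m in blobs((S>70)&(V>40),300):
    if c[1]>330: continue
    ct=max(cv2.findContours(m.astype(np.uint8),cv2.RETR_EXTERNAL,cv2.CHAIN_APPROX_NONE)[0],key=len).reshape(-1,2)
    z=.022 if s[4]<2500 else .008
    w=cast('wrist',ct,z,st)[:,:2]; r=cv2.minAreaRect((w*1000).astype(np.float32)); print(s,c.round(1),np.round(r[0],1),np.round(r[1],1),round(r[2],1))
print('slide top',cast('wrist',[256,15.5],.058,st),'capo', cast('wrist',[230,263],.02,st))
c=im[0:55,220:290]; cv2.imwrite('pics/c2.png',cv2.resize(c,None,fx=8,fy=8,interpolation=cv2.INTER_CUBIC))
E
```

```text
[  329    22   124   188 19393] [386.8 113.7] [615.6 178.4] [126.9 217.2] 3.1
[ 225  143   50   50 1972] [249.7 167.8] [455.7 120.3] [57.4 58.6] 2.6
[486 165  26  68 906] [502.6 208.2] [777.8  89.5] [36.2 96.2] 19.6
[134 181  45  52 945] [156.7 207. ] [343.7  64.5] [30.8 65.5] 29.4
[284 252  48  44 929] [307.4 273.1] [538.6 -21.2] [69.8 34. ] 48.5
[ 65 280  31  54 788] [ 76.5 306.8] [218. -95.] [104.8  39.3] 73.4
[410 281  32  53 774] [428.6 306.7] [720.2 -73.1] [ 39.6 104.9] 21.9
slide top [[0.4553067  0.27118293 0.058     ]] capo [[ 0.43547736 -0.00920493  0.02      ]]
```

View pics/c2.png

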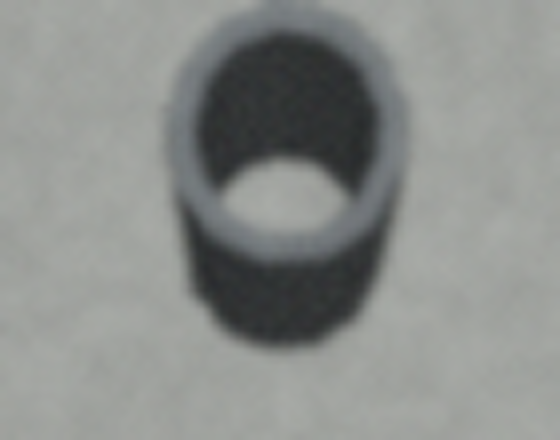

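```bash
python3 -m creep '[{"gripper":0,"dx":-0.05,"dy":0.7,"dz":-0.05,"ax":0,"ay":0,"az":0},{"gripper":0,"dx":-0.05,"dy":1.5,"dz":-0.1,"ax":0,"ay":0,"az":0},{"gripper":0,"dx":-0.05,"dy":2.2,"dz":-0.1,"ax":0,"ay":0,"az":0},{"gripper":0,"dx":-0.05,"dy":2.8,"dz":-0.1,"ax":0,"ay":0,"az":0},{"gripper":0,"dx":-0.05,"dy":2.8,"dz":-0.1,"ax":0,"ay":0,"az":0}]'; python3 go.py .456 .1195 .006 3.1
```

```text
time_s: 2.2
eef_pos: [0.4534, 0.11, 0.0574]
tcp_rot: [-1.572, 0.007, 0.047]
contact_force: [-0.3, -0.2, 0.5]
gripper_width: 0.088
t 2.2 pos [0.4534 0.11   0.0574] yaw 2.7 q7 -0.68 w 0.088 F [-0.3 -0.2  0.5]
dx,dy,dz units [0.068 1.028 0.188] ay -0.048 tilt ax,az [ 0.01 -0.05] dist mm [  2.6   9.5 -51.4]
```

```bash
python3 -m creep '[{"gripper":0,"dx":0.03,"dy":0.2,"dz":0.1,"ax":0,"ay":-0.05,"az":0},{"gripper":0,"dx":0.05,"dy":0.4,"dz":0.14,"ax":0,"ay":-0.05,"az":0},{"gripper":0,"dx":0.05,"dy":0.6,"dz":0.14,"ax":0,"ay":-0.05,"az":0},{"gripper":0,"dx":0.05,"dy":0.7,"dz":0.14,"ax":0,"ay":-0.05,"az":0},{"gripper":0,"dx":0.05,"dy":0.7,"dz":0.14,"ax":0,"ay":-0.05,"az":0}]'; python3 go.py .456 .1195 .006 3.1
```

```text
time_s: 2.7
eef_pos: [0.458, 0.1179, 0.0249]
tcp_rot: [-1.571, 0.001, 0.054]
contact_force: [0.3, -0.9, -0.0]
gripper_width: 0.0876
t 2.7 pos [0.458  0.1179 0.0249] yaw 3.1 q7 -0.73 w 0.0876 F [ 0.3 -0.9 -0. ]
dx,dy,dz units [-0.038  0.379  0.034] ay -0.001 tilt ax,az [ 0.   -0.01] dist mm [ -2.    1.6 -18.9]
```

```bash
python3 -m creep '[{"gripper":0,"dx":-0.03,"dy":0.15,"dz":0.03,"ax":0,"ay":0,"az":0},{"gripper":0,"dx":-0.03,"dy":0.3,"dz":0.03,"ax":0,"ay":0,"az":0},{"gripper":0,"dx":-0.03,"dy":0.38,"dz":0.03,"ax":0,"ay":0,"az":0},{"gripper":0,"dx":-0.03,"dy":0.38,"dz":0.03,"ax":0,"ay":0,"az":0},{"gripper":0.5,"dx":-0.03,"dy":0.38,"dz":0.03,"ax":0,"ay":0,"az":0}]'; python3 -m creep '[{"gripper":1,"dx":0,"dy":0,"dz":0,"ax":0,"ay":0,"az":0},{"gripper":1,"dx":0,"dy":0,"dz":0,"ax":0,"ay":0,"az":0},{"gripper":1,"dx":0,"dy":0,"dz":0,"ax":0,"ay":0,"az":0},{"gripper":1,"dx":0,"dy":0,"dz":0,"ax":0,"ay":0,"az":0},{"gripper":1,"dx":0,"dy":0,"dz":0,"ax":0,"ay":0,"az":0}]'; python3 go.py .456 .1195 .08 3.1
```

```text
time_s: 3.2
eef_pos: [0.4567, 0.1196, 0.0063]
tcp_rot: [-1.571, 0.0, 0.054]
contact_force: [0.5, 0.7, -0.8]
gripper_width: 0.0822
time_s: 3.7
eef_pos: [0.4568, 0.1195, 0.0065]
tcp_rot: [-1.571, -0.0, 0.054]
contact_force: [0.2, 0.7, 2.6]
gripper_width: 0.0594
t 3.7 pos [0.4568 0.1195 0.0065] yaw 3.1 q7 -0.76 w 0.0594 F [0.2 0.7 2.6]
dx,dy,dz units [-0.015 -1.47   0.   ] ay -0.002 tilt ax,az [0. 0.] dist mm [-0.8 -0.  73.5]
```

```bash
python3 -m creep '[{"gripper":1,"dx":0,"dy":-0.1,"dz":0,"ax":0,"ay":0,"az":0},{"gripper":1,"dx":0,"dy":-0.4,"dz":0,"ax":0,"ay":0,"az":0},{"gripper":1,"dx":0,"dy":-0.8,"dz":0,"ax":0,"ay":0,"az":0},{"gripper":1,"dx":0,"dy":-1.2,"dz":0,"ax":0,"ay":0,"az":0},{"gripper":1,"dx":0,"dy":-1.4,"dz":0,"ax":0,"ay":0,"az":0}]'; python3 go.py .6165 .1785 .05 3.1
```

```text
time_s: 4.2
eef_pos: [0.4573, 0.1197, 0.0778]
tcp_rot: [-1.57, -0.002, 0.054]
contact_force: [0.2, 0.4, -0.8]
gripper_width: 0.0593
t 4.2 pos [0.4573 0.1197 0.0778] yaw 3.1 q7 -0.67 w 0.0593 F [ 0.2  0.4 -0.8]
dx,dy,dz units [3.241 0.563 1.003] ay -0.002 tilt ax,az [-0.    0.01] dist mm [159.2  58.8 -27.8]
```

```bash
python3 -m creep '[{"gripper":1,"dx":0.8,"dy":0,"dz":0.25,"ax":0,"ay":0,"az":0},{"gripper":1,"dx":1.6,"dy":0,"dz":0.5,"ax":0,"ay":0,"az":0},{"gripper":1,"dx":2.4,"dy":0,"dz":0.75,"ax":0,"ay":0,"az":0},{"gripper":1,"dx":3.0,"dy":0.3,"dz":0.95,"ax":0,"ay":0,"az":0},{"gripper":1,"dx":3.24,"dy":0.5,"dz":1.0,"ax":0,"ay":0,"az":0}]';python3 -m creep '[{"gripper":1,"dx":0,"dy":0.2,"dz":0,"ax":0,"ay":0,"az":0},{"gripper":1,"dx":0,"dy":0.4,"dz":0,"ax":0,"ay":0,"az":0},{"gripper":1,"dx":0,"dy":0.5,"dz":0,"ax":0,"ay":0,"az":0},{"gripper":1,"dx":0,"dy":0.5,"dz":0,"ax":0,"ay":0,"az":0},{"gripper":1,"dx":0,"dy":0.5,"dz":0,"ax":0,"ay":0,"az":0}]'; python3 go.py .6165 .1785 .0095 3.1
```

```text
time_s: 4.7
eef_pos: [0.6182, 0.1796, 0.0506]
tcp_rot: [-1.57, -0.002, 0.054]
contact_force: [0.1, 0.1, -0.0]
gripper_width: 0.0595
time_s: 5.2
eef_pos: [0.6155, 0.1781, 0.0267]
tcp_rot: [-1.571, -0.0, 0.054]
contact_force: [-0.4, -0.9, 0.2]
gripper_width: 0.059
t 5.2 pos [0.6155 0.1781 0.0267] yaw 3.1 q7 -0.63 w 0.059 F [-0.4 -0.9  0.2]
dx,dy,dz units [0.02  0.344 0.007] ay -0.0 tilt ax,az [0. 0.] dist mm [  1.    0.4 -17.2]
```

```bash
python3 -m creep '[{"gripper":1,"dx":0,"dy":0.15,"dz":0,"ax":0,"ay":0,"az":0},{"gripper":1,"dx":0,"dy":0.25,"dz":0,"ax":0,"ay":0,"az":0},{"gripper":1,"dx":0,"dy":0.34,"dz":0,"ax":0,"ay":0,"az":0},{"gripper":1,"dx":0,"dy":0.34,"dz":0,"ax":0,"ay":0,"az":0},{"gripper":1,"dx":0,"dy":0.34,"dz":0,"ax":0,"ay":0,"az":0}]';python3 -m creep '[{"gripper":0.16,"dx":0,"dy":0,"dz":0,"ax":0,"ay":0,"az":0},{"gripper":0.16,"dx":0,"dy":0,"dz":0,"ax":0,"ay":0,"az":0},{"gripper":0.16,"dx":0,"dy":0,"dz":0,"ax":0,"ay":0,"az":0},{"gripper":0.16,"dx":0,"dy":0,"dz":0,"ax":0,"ay":0,"az":0},{"gripper":0.16,"dx":0,"dy":0,"dz":0,"ax":0,"ay":0,"az":0}]'; python3 go.py .6165 .1785 .1 3.1
```

```text
time_s: 5.7
eef_pos: [0.6157, 0.1782, 0.0093]
tcp_rot: [-1.571, 0.0, 0.054]
contact_force: [-0.8, 0.2, 1.8]
gripper_width: 0.059
time_s: 6.2
eef_pos: [0.6158, 0.1782, 0.0093]
tcp_rot: [-1.571, -0.0, 0.054]
contact_force: [-0.5, 0.8, -1.3]
gripper_width: 0.0743
t 6.2 pos [0.6158 0.1782 0.0093] yaw 3.1 q7 -0.64 w 0.0743 F [-0.5  0.8 -1.3]
dx,dy,dz units [ 0.014 -1.813  0.006] ay -0.001 tilt ax,az [-0.  0.] dist mm [ 0.7  0.3 90.7]
```

```bash
python3 -m creep '[{"gripper":0.16,"dx":0,"dy":-0.4,"dz":0,"ax":0,"ay":0,"az":0},{"gripper":0.16,"dx":0,"dy":-1.2,"dz":0,"ax":0,"ay":0,"az":0},{"gripper":0.16,"dx":0,"dy":-2.0,"dz":0,"ax":0,"ay":0,"az":0},{"gripper":0.16,"dx":-0.2,"dy":-2.4,"dz":0.2,"ax":0,"ay":0,"az":0},{"gripper":0.16,"dx":-0.9,"dy":-2.6,"dz":0.6,"ax":0,"ay":0,"az":0}]'; python3 go.py .4555 .2695 .13 3.1
```

```text
time_s: 6.7
eef_pos: [0.5731, 0.2045, 0.142]
tcp_rot: [-1.57, -0.006, 0.048]
contact_force: [-0.4, 0.8, -0.0]
gripper_width: 0.0741
t 6.7 pos [0.5731 0.2045 0.142 ] yaw 2.8 q7 -0.66 w 0.0741 F [-0.4  0.8 -0. ]
dx,dy,dz units [-2.289  0.226  1.412] ay -0.04 tilt ax,az [-0.01  0.05] dist mm [-117.6   65.   -12. ]
```

```bash
python3 -m creep '[{"gripper":0.16,"dx":-0.8,"dy":0,"dz":0.5,"ax":0,"ay":0,"az":0},{"gripper":0.16,"dx":-1.5,"dy":0,"dz":0.95,"ax":0,"ay":0,"az":0},{"gripper":0.16,"dx":-2.1,"dy":0,"dz":1.3,"ax":0,"ay":0,"az":0},{"gripper":0.16,"dx":-2.2,"dy":0,"dz":1.4,"ax":0,"ay":0,"az":0},{"gripper":0.16,"dx":-2.2,"dy":0,"dz":1.4,"ax":0,"ay":0,"az":0}]'; python3 go.py .4555 .2695 .013 3.1; python3 look.py w2
python3 - <<'E'
from wm import *
im,st=load('w2'); 
print(proj('wrist',[[.4555,.2695,.058],[.4555,.2695,0]],st))
E
```

```text
time_s: 7.2
eef_pos: [0.4549, 0.2706, 0.1397]
tcp_rot: [-1.571, -0.0, 0.057]
contact_force: [0.2, 0.2, 0.5]
gripper_width: 0.0739
t 7.2 pos [0.4549 0.2706 0.1397] yaw 3.2 q7 -0.87 w 0.0739 F [0.2 0.2 0.5]
dx,dy,dz units [ 0.009  2.533 -0.024] ay 0.018 tilt ax,az [-0.  0.] dist mm [   0.6   -1.1 -126.7]
[[252.12989884 199.25665701]
 [252.09801234 180.40532497]]
```

View pics/w2.png

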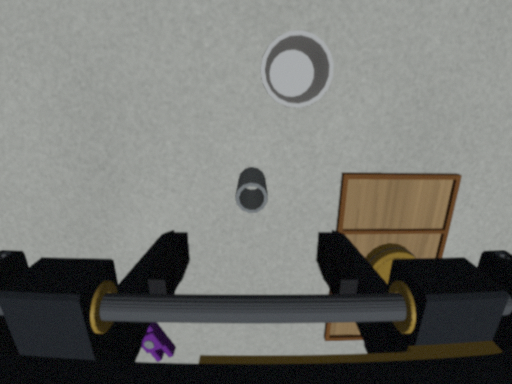

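```bash
python3 -m creep '[{"gripper":0.16,"dx":0,"dy":0.5,"dz":0,"ax":0,"ay":0,"az":0},{"gripper":0.16,"dx":0,"dy":1.0,"dz":0,"ax":0,"ay":0,"az":0},{"gripper":0.16,"dx":0,"dy":1.6,"dz":0,"ax":0,"ay":0,"az":0},{"gripper":0.16,"dx":0,"dy":2.0,"dz":0,"ax":0,"ay":0,"az":0},{"gripper":0.16,"dx":0,"dy":2.2,"dz":0,"ax":0,"ay":0,"az":0}]'; python3 -m creep '[{"gripper":0.16,"dx":0,"dy":0.2,"dz":0,"ax":0,"ay":0,"az":0},{"gripper":0.16,"dx":0,"dy":0.32,"dz":0,"ax":0,"ay":0,"az":0},{"gripper":0.16,"dx":0,"dy":0.32,"dz":0,"ax":0,"ay":0,"az":0},{"gripper":1,"dx":0,"dy":0.32,"dz":0,"ax":0,"ay":0,"az":0},{"gripper":1,"dx":0,"dy":0.32,"dz":0,"ax":0,"ay":0,"az":0}]';python3 -m creep '[{"gripper":1,"dx":0,"dy":0,"dz":0,"ax":0,"ay":0,"az":0},{"gripper":1,"dx":0,"dy":0,"dz":0,"ax":0,"ay":0,"az":0},{"gripper":1,"dx":0,"dy":0,"dz":0,"ax":0,"ay":0,"az":0},{"gripper":1,"dx":0,"dy":0,"dz":0,"ax":0,"ay":0,"az":0},{"gripper":1,"dx":0,"dy":0,"dz":0,"ax":0,"ay":0,"az":0}]'; python3 go.py .4555 .2695 .09 3.1
```

```text
time_s: 7.75
eef_pos: [0.4564, 0.2678, 0.0274]
tcp_rot: [-1.573, 0.001, 0.051]
contact_force: [0.5, 0.6, -0.6]
gripper_width: 0.0741
time_s: 8.25
eef_pos: [0.4561, 0.27, 0.014]
tcp_rot: [-1.57, -0.001, 0.054]
contact_force: [-0.6, -0.6, 0.1]
gripper_width: 0.06
time_s: 8.75
eef_pos: [0.4556, 0.2697, 0.0134]
tcp_rot: [-1.571, -0.0, 0.054]
contact_force: [-0.0, 0.0, 1.3]
gripper_width: 0.0276
t 8.75 pos [0.4556 0.2697 0.0134] yaw 3.1 q7 -0.99 w 0.0276 F [-0.   0.   1.3]
dx,dy,dz units [-0.002 -1.531 -0.004] ay -0.001 tilt ax,az [0. 0.] dist mm [-0.1 -0.2 76.6]
```

```bash
python3 -m creep '[{"gripper":1,"dx":0,"dy":-0.1,"dz":0,"ax":0,"ay":0,"az":0},{"gripper":1,"dx":0,"dy":-0.4,"dz":0,"ax":0,"ay":0,"az":0},{"gripper":1,"dx":0,"dy":-0.7,"dz":0,"ax":0,"ay":0,"az":0},{"gripper":1,"dx":0,"dy":-1.0,"dz":0,"ax":0,"ay":0,"az":0},{"gripper":1,"dx":0,"dy":-1.0,"dz":0,"ax":0,"ay":0,"az":0}]'; python3 go.py .6124 .2534 .064 3.1
```

```text
time_s: 9.25
eef_pos: [0.4572, 0.2707, 0.0661]
tcp_rot: [-1.569, -0.004, 0.054]
contact_force: [0.1, 0.9, -1.0]
gripper_width: 0.0274
t 9.25 pos [0.4572 0.2707 0.0661] yaw 3.1 q7 -0.94 w 0.0274 F [ 0.1  0.9 -1. ]
dx,dy,dz units [ 3.081  0.053 -0.512] ay -0.003 tilt ax,az [-0.02  0.03] dist mm [155.2 -17.3  -2.1]
```

```bash
python3 -m creep '[{"gripper":1,"dx":0.7,"dy":0,"dz":-0.1,"ax":0,"ay":0,"az":0},{"gripper":1,"dx":1.5,"dy":0,"dz":-0.25,"ax":0,"ay":0,"az":0},{"gripper":1,"dx":2.3,"dy":0,"dz":-0.4,"ax":0,"ay":0,"az":0},{"gripper":1,"dx":2.9,"dy":0,"dz":-0.48,"ax":0,"ay":0,"az":0},{"gripper":1,"dx":3.1,"dy":0,"dz":-0.5,"ax":0,"ay":0,"az":0}]';python3 -m creep '[{"gripper":1,"dx":0,"dy":0.2,"dz":0,"ax":0,"ay":0,"az":0},{"gripper":1,"dx":0,"dy":0.5,"dz":0,"ax":0,"ay":0,"az":0},{"gripper":1,"dx":0,"dy":0.7,"dz":0,"ax":0,"ay":0,"az":0},{"gripper":1,"dx":0,"dy":0.7,"dz":0,"ax":0,"ay":0,"az":0},{"gripper":1,"dx":0,"dy":0.7,"dz":0,"ax":0,"ay":0,"az":0}]'; python3 go.py .6124 .2534 .0162 3.1
```

```text
time_s: 9.75
eef_pos: [0.6151, 0.2512, 0.0632]
tcp_rot: [-1.571, -0.002, 0.05]
contact_force: [-0.8, -0.7, -1.3]
gripper_width: 0.0272
time_s: 10.25
eef_pos: [0.6106, 0.2534, 0.0278]
tcp_rot: [-1.571, 0.001, 0.055]
contact_force: [0.1, 0.4, -1.1]
gripper_width: 0.0274
t 10.25 pos [0.6106 0.2534 0.0278] yaw 3.2 q7 -0.74 w 0.0274 F [ 0.1  0.4 -1.1]
dx,dy,dz units [ 0.036  0.233 -0.001] ay 0.007 tilt ax,az [ 0.   -0.01] dist mm [  1.8   0.  -11.6]
```

```bash
python3 -m creep '[{"gripper":1,"dx":0.03,"dy":0.1,"dz":0,"ax":0,"ay":0,"az":0},{"gripper":1,"dx":0.03,"dy":0.18,"dz":0,"ax":0,"ay":0,"az":0},{"gripper":1,"dx":0.03,"dy":0.23,"dz":0,"ax":0,"ay":0,"az":0},{"gripper":1,"dx":0.03,"dy":0.23,"dz":0,"ax":0,"ay":0,"az":0},{"gripper":1,"dx":0.03,"dy":0.23,"dz":0,"ax":0,"ay":0,"az":0}]';python3 go.py .6124 .2534 .0162 3.1; python3 -m creep '[{"gripper":0.4,"dx":0,"dy":0,"dz":0,"ax":0,"ay":0,"az":0},{"gripper":0.4,"dx":0,"dy":0,"dz":0,"ax":0,"ay":0,"az":0},{"gripper":0.4,"dx":0,"dy":0,"dz":0,"ax":0,"ay":0,"az":0},{"gripper":0.4,"dx":0,"dy":0,"dz":0,"ax":0,"ay":0,"az":0},{"gripper":0.4,"dx":0,"dy":0,"dz":0,"ax":0,"ay":0,"az":0}]'; python3 go.py .6124 .2534 .1 3.1
```

```text
time_s: 10.75
eef_pos: [0.6133, 0.2532, 0.0169]
tcp_rot: [-1.571, -0.0, 0.054]
contact_force: [0.5, 0.2, -1.2]
gripper_width: 0.0275
t 10.75 pos [0.6133 0.2532 0.0169] yaw 3.1 q7 -0.74 w 0.0275 F [ 0.5  0.2 -1.2]
dx,dy,dz units [-0.017  0.013  0.006] ay -0.002 tilt ax,az [-0.  0.] dist mm [-0.9  0.2 -0.7]
time_s: 11.25
eef_pos: [0.6133, 0.2532, 0.0169]
tcp_rot: [-1.571, -0.0, 0.054]
contact_force: [0.6, -0.1, 0.3]
gripper_width: 0.0533
t 11.25 pos [0.6133 0.2532 0.0169] yaw 3.1 q7 -0.74 w 0.0533 F [ 0.6 -0.1  0.3]
dx,dy,dz units [-0.017 -1.662  0.005] ay -0.001 tilt ax,az [-0.  0.] dist mm [-0.9  0.2 83.1]
```

```bash
python3 -m creep '[{"gripper":0.3,"dx":0,"dy":-0.5,"dz":0,"ax":0,"ay":0,"az":0},{"gripper":0.3,"dx":0,"dy":-1.2,"dz":0,"ax":0,"ay":0,"az":0},{"gripper":0.3,"dx":-0.1,"dy":-2.1,"dz":-0.2,"ax":0,"ay":1.0,"az":0},{"gripper":0.3,"dx":-0.4,"dy":-2.5,"dz":-0.9,"ax":0,"ay":2.0,"az":0},{"gripper":0.3,"dx":-0.8,"dy":-2.8,"dz":-1.7,"ax":0,"ay":3.0,"az":0}]'; python3 go.py .436 -.0095 .15 -79.1; python3 go.py .515 .08 .15 -61
```

```text
time_s: 11.75
eef_pos: [0.5786, 0.1672, 0.1591]
tcp_rot: [-1.567, -0.003, -0.368]
contact_force: [1.5, -1.0, 0.4]
gripper_width: 0.0618
t 11.75 pos [0.5786 0.1672 0.1591] yaw -21.1 q7 -0.95 w 0.0618 F [ 1.5 -1.   0.4]
dx,dy,dz units [-1.388  0.164 -4.325] ay 7.249 tilt ax,az [-0.02  0.02] dist mm [-142.6 -176.7   -9.1]
t 11.75 pos [0.5786 0.1672 0.1591] yaw -21.1 q7 -0.95 w 0.0618 F [ 1.5 -1.   0.4]
dx,dy,dz units [-0.559  0.174 -2.086] ay 4.986 tilt ax,az [-0.02  0.02] dist mm [-63.6 -87.2  -9.1]
```

```bash
python3 -m creep '[{"gripper":0.3,"dx":-0.3,"dy":0,"dz":-0.8,"ax":0,"ay":1.0,"az":0},{"gripper":0.3,"dx":-0.6,"dy":0,"dz":-1.7,"ax":0,"ay":2.0,"az":0},{"gripper":0.3,"dx":-0.9,"dy":0,"dz":-2.6,"ax":0,"ay":3.0,"az":0},{"gripper":0.3,"dx":-1.2,"dy":0,"dz":-3.5,"ax":0,"ay":4.0,"az":0},{"gripper":0.3,"dx":-1.4,"dy":0.1,"dz":-4.2,"ax":0,"ay":5.0,"az":0}]'; python3 go.py .436 -.0095 .15 -79.1
```

```text
time_s: 12.25
eef_pos: [0.4357, -0.0071, 0.1523]
tcp_rot: [-1.571, -0.001, -1.07]
contact_force: [-0.3, -0.7, -0.5]
gripper_width: 0.0613
t 12.25 pos [ 0.4357 -0.0071  0.1523] yaw -61.3 q7 -1.28 w 0.0613 F [-0.3 -0.7 -0.5]
dx,dy,dz units [ 0.045  0.046 -0.019] ay 2.224 tilt ax,az [-0.    0.01] dist mm [ 0.3 -2.4 -2.3]
```

```bash
python3 -m creep '[{"gripper":0.3,"dx":0,"dy":0,"dz":0,"ax":0,"ay":1.0,"az":0},{"gripper":0.3,"dx":0,"dy":0,"dz":0,"ax":0,"ay":2.0,"az":0},{"gripper":0.3,"dx":0,"dy":0,"dz":0,"ax":0,"ay":2.22,"az":0},{"gripper":0.3,"dx":0,"dy":0,"dz":0,"ax":0,"ay":2.22,"az":0},{"gripper":0.3,"dx":0,"dy":0,"dz":0,"ax":0,"ay":2.22,"az":0}]'; python3 go.py .436 -.0095 .15 -79.1; python3 look.py w3
python3 - <<'E'
from wm import *
im,st=load('w3'); 
print(proj('wrist',[[.436,-.0095,.02]],st))
hsv=cv2.cvtColor(im,cv2.COLOR_BGR2HSV);S=hsv[...,1];V=hsv[...,2]
for s,c,m in blobs((S<90)&(V<105),300):
    if c[1]>250: continue
    ct=max(cv2.findContours(m.astype(np.uint8),cv2.RETR_EXTERNAL,cv2.CHAIN_APPROX_NONE)[0],key=len).reshape(-1,2)
    w=cast('wrist',ct,.014,st)[:,:2]; r=cv2.minAreaRect((w*1000).astype(np.float32)); print(s,c.round(1),np.round(r[0],1),np.round(r[1],1),round(r[2],1))
E
```

```text
time_s: 12.75
eef_pos: [0.4376, -0.0048, 0.1519]
tcp_rot: [-1.571, 0.0, -1.37]
contact_force: [-0.5, 0.7, 0.3]
gripper_width: 0.0615
t 12.75 pos [ 0.4376 -0.0048  0.1519] yaw -78.5 q7 -1.55 w 0.0615 F [-0.5  0.7  0.3]
dx,dy,dz units [ 0.086  0.037 -0.051] ay 0.077 tilt ax,az [-0. -0.] dist mm [-1.6 -4.7 -1.9]
[[256.26091155 185.0727972 ]]
[ 245  151   26   65 1233] [256.8 180.4] [435.5 -10.6] [69.3 25.2] 11.0
[ 332  159   69   74 1371] [364.3 192.8] [ 446.9 -130.1] [100.2  24.9] 58.4
[449 185  43  40 608] [464.1 199.3] [ 461.3 -241.3] [45.7 40. ] 82.6
```

View pics/w3.png

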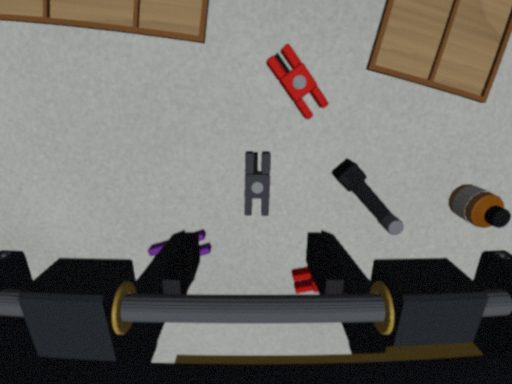

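```bash
python3 -m creep '[{"gripper":0.3,"dx":0.05,"dy":0.6,"dz":-0.03,"ax":0,"ay":0.07,"az":0},{"gripper":0.3,"dx":0.1,"dy":1.2,"dz":-0.06,"ax":0,"ay":0.07,"az":0},{"gripper":0.3,"dx":0.1,"dy":1.8,"dz":-0.06,"ax":0,"ay":0.07,"az":0},{"gripper":0.3,"dx":0.1,"dy":2.2,"dz":-0.06,"ax":0,"ay":0.07,"az":0},{"gripper":0.3,"dx":0.1,"dy":2.4,"dz":-0.06,"ax":0,"ay":0.07,"az":0}]'; python3 -m creep '[{"gripper":0.3,"dx":0,"dy":0.2,"dz":0,"ax":0,"ay":0,"az":0},{"gripper":0.3,"dx":0,"dy":0.3,"dz":0,"ax":0,"ay":0,"az":0},{"gripper":0.3,"dx":0,"dy":0.3,"dz":0,"ax":0,"ay":0,"az":0},{"gripper":0.3,"dx":0,"dy":0.3,"dz":0,"ax":0,"ay":0,"az":0},{"gripper":0.3,"dx":0,"dy":0.3,"dz":0,"ax":0,"ay":0,"az":0}]'; python3 go.py .435 -.010 .006 -79
```

```text
time_s: 13.3
eef_pos: [0.4346, -0.0104, 0.0303]
tcp_rot: [-1.573, 0.001, -1.381]
contact_force: [0.7, 0.6, 0.2]
gripper_width: 0.0617
time_s: 13.8
eef_pos: [0.4361, -0.0106, 0.0175]
tcp_rot: [-1.57, -0.0, -1.383]
contact_force: [-0.6, 0.5, 0.3]
gripper_width: 0.0618
t 13.8 pos [ 0.4361 -0.0106  0.0175] yaw -79.2 q7 -1.63 w 0.0618 F [-0.6  0.5  0.3]
dx,dy,dz units [-0.015  0.229 -0.02 ] ay -0.028 tilt ax,az [-0.01  0.  ] dist mm [ -1.1   0.6 -11.5]
```

```bash
python3 -m creep '[{"gripper":0.3,"dx":-0.02,"dy":0.1,"dz":-0.02,"ax":0,"ay":0,"az":0},{"gripper":0.3,"dx":-0.02,"dy":0.22,"dz":-0.02,"ax":0,"ay":0,"az":0},{"gripper":0.3,"dx":-0.02,"dy":0.22,"dz":-0.02,"ax":0,"ay":0,"az":0},{"gripper":1,"dx":-0.02,"dy":0.22,"dz":-0.02,"ax":0,"ay":0,"az":0},{"gripper":1,"dx":-0.02,"dy":0.22,"dz":-0.02,"ax":0,"ay":0,"az":0}]'; python3 -m creep '[{"gripper":1,"dx":0,"dy":0,"dz":0,"ax":0,"ay":0,"az":0},{"gripper":1,"dx":0,"dy":0,"dz":0,"ax":0,"ay":0,"az":0},{"gripper":1,"dx":0,"dy":0,"dz":0,"ax":0,"ay":0,"az":0},{"gripper":1,"dx":0,"dy":0,"dz":0,"ax":0,"ay":0,"az":0},{"gripper":1,"dx":0,"dy":0,"dz":0,"ax":0,"ay":0,"az":0}]'; python3 go.py .435 -.010 .07 -79
```

```text
time_s: 14.3
eef_pos: [0.4344, -0.0098, 0.0058]
tcp_rot: [-1.571, -0.0, -1.383]
contact_force: [-0.7, 0.5, 0.3]
gripper_width: 0.0478
time_s: 14.8
eef_pos: [0.4345, -0.0098, 0.0059]
tcp_rot: [-1.571, -0.0, -1.383]
contact_force: [-0.4, -0.4, 1.9]
gripper_width: 0.0257
t 14.8 pos [ 0.4345 -0.0098  0.0059] yaw -79.2 q7 -1.64 w 0.0257 F [-0.4 -0.4  1.9]
dx,dy,dz units [ 0.006 -1.281  0.009] ay -0.03 tilt ax,az [-0.  0.] dist mm [ 0.5 -0.2 64.1]
```

```bash
python3 -m creep '[{"gripper":1,"dx":0,"dy":-0.1,"dz":0,"ax":0,"ay":0,"az":0},{"gripper":1,"dx":0,"dy":-0.4,"dz":0,"ax":0,"ay":0,"az":0},{"gripper":1,"dx":0,"dy":-0.9,"dz":0,"ax":0,"ay":0,"az":0},{"gripper":1,"dx":0,"dy":-1.3,"dz":0,"ax":0,"ay":0,"az":0},{"gripper":1,"dx":0,"dy":-1.4,"dz":0,"ax":0,"ay":0,"az":0}]'; python3 go.py .6206 .1036 .06 -86.9
```

```text
time_s: 15.3
eef_pos: [0.4355, -0.0098, 0.0776]
tcp_rot: [-1.568, -0.001, -1.383]
contact_force: [0.4, 0.1, 0.2]
gripper_width: 0.0257
t 15.3 pos [ 0.4355 -0.0098  0.0776] yaw -79.2 q7 -1.6 w 0.0257 F [0.4 0.1 0.2]
dx,dy,dz units [-1.537  0.365  4.059] ay 0.957 tilt ax,az [-0.02  0.  ] dist mm [185.1 113.4 -17.6]
```

```bash
python3 -m creep '[{"gripper":1,"dx":-0.3,"dy":0,"dz":0.8,"ax":0,"ay":0.2,"az":0},{"gripper":1,"dx":-0.6,"dy":0,"dz":1.7,"ax":0,"ay":0.5,"az":0},{"gripper":1,"dx":-0.9,"dy":0,"dz":2.5,"ax":0,"ay":0.7,"az":0},{"gripper":1,"dx":-1.3,"dy":0,"dz":3.4,"ax":0,"ay":0.96,"az":0},{"gripper":1,"dx":-1.54,"dy":0.3,"dz":4.06,"ax":0,"ay":0.96,"az":0}]'; python3 -m creep '[{"gripper":1,"dx":0,"dy":0.2,"dz":0,"ax":0,"ay":0,"az":0},{"gripper":1,"dx":0,"dy":0.5,"dz":0,"ax":0,"ay":0,"az":0},{"gripper":1,"dx":0,"dy":0.7,"dz":0,"ax":0,"ay":0,"az":0},{"gripper":1,"dx":0,"dy":0.7,"dz":0,"ax":0,"ay":0,"az":0},{"gripper":1,"dx":0,"dy":0.7,"dz":0,"ax":0,"ay":0,"az":0}]'; python3 go.py .6206 .1036 .0092 -86.9
```

```text
time_s: 15.8
eef_pos: [0.6228, 0.1068, 0.0617]
tcp_rot: [-1.567, 0.001, -1.516]
contact_force: [0.6, 0.5, -0.2]
gripper_width: 0.0256
time_s: 16.3
eef_pos: [0.6187, 0.1029, 0.0257]
tcp_rot: [-1.572, -0.0, -1.518]
contact_force: [-0.5, 0.5, -1.6]
gripper_width: 0.0254
t 16.3 pos [0.6187 0.1029 0.0257] yaw -87.0 q7 -1.84 w 0.0254 F [-0.5  0.5 -1.6]
dx,dy,dz units [-0.012  0.33   0.038] ay -0.008 tilt ax,az [0.01 0.  ] dist mm [  1.9   0.7 -16.5]
```

```bash
python3 -m creep '[{"gripper":1,"dx":0,"dy":0.15,"dz":0.03,"ax":0,"ay":0,"az":0},{"gripper":1,"dx":0,"dy":0.25,"dz":0.03,"ax":0,"ay":0,"az":0},{"gripper":1,"dx":0,"dy":0.32,"dz":0.03,"ax":0,"ay":0,"az":0},{"gripper":1,"dx":0,"dy":0.32,"dz":0.03,"ax":0,"ay":0,"az":0},{"gripper":1,"dx":0,"dy":0.32,"dz":0.03,"ax":0,"ay":0,"az":0}]';python3 go.py .6206 .1036 .0092 -86.9; python3 -m creep '[{"gripper":0.5,"dx":0,"dy":0,"dz":0,"ax":0,"ay":0,"az":0},{"gripper":0.5,"dx":0,"dy":0,"dz":0,"ax":0,"ay":0,"az":0},{"gripper":0.5,"dx":0,"dy":0,"dz":0,"ax":0,"ay":0,"az":0},{"gripper":0.5,"dx":0,"dy":0,"dz":0,"ax":0,"ay":0,"az":0},{"gripper":0.5,"dx":0,"dy":0,"dz":0,"ax":0,"ay":0,"az":0}]'; python3 go.py .6206 .1036 .15 -86.9
```

```text
time_s: 16.8
eef_pos: [0.6209, 0.1039, 0.0098]
tcp_rot: [-1.571, 0.0, -1.517]
contact_force: [0.2, -0.3, -1.3]
gripper_width: 0.0258
t 16.8 pos [0.6209 0.1039 0.0098] yaw -86.9 q7 -1.84 w 0.0258 F [ 0.2 -0.3 -1.3]
dx,dy,dz units [ 0.005  0.013 -0.007] ay -0.002 tilt ax,az [ 0. -0.] dist mm [-0.3 -0.3 -0.6]
time_s: 17.3
eef_pos: [0.621, 0.1039, 0.0099]
tcp_rot: [-1.571, -0.0, -1.517]
contact_force: [0.1, -0.1, -0.4]
gripper_width: 0.0442
t 17.3 pos [0.621  0.1039 0.0099] yaw -86.9 q7 -1.84 w 0.0442 F [ 0.1 -0.1 -0.4]
dx,dy,dz units [ 0.005 -2.802 -0.008] ay -0.002 tilt ax,az [-0.  0.] dist mm [ -0.4  -0.3 140.1]
```

```bash
python3 -m creep '[{"gripper":0.5,"dx":0,"dy":-0.4,"dz":0,"ax":0,"ay":0,"az":0},{"gripper":0.3,"dx":0,"dy":-1.3,"dz":0,"ax":0,"ay":0,"az":0},{"gripper":0.2,"dx":0.3,"dy":-2.2,"dz":-0.1,"ax":0,"ay":-1,"az":0},{"gripper":0.2,"dx":1,"dy":-2.7,"dz":-0.5,"ax":0,"ay":-2,"az":0},{"gripper":0.2,"dx":1.8,"dy":-2.9,"dz":-0.9,"ax":0,"ay":-3,"az":0}]'; python3 -m creep '[{"gripper":0.2,"dx":0.4,"dy":0,"dz":-0.9,"ax":0,"ay":-1,"az":0},{"gripper":0.2,"dx":0.8,"dy":0,"dz":-1.8,"ax":0,"ay":-2,"az":0},{"gripper":0.2,"dx":1.2,"dy":0,"dz":-2.7,"ax":0,"ay":-3,"az":0},{"gripper":0.2,"dx":1.6,"dy":0,"dz":-3.5,"ax":0,"ay":-4,"az":0},{"gripper":0.2,"dx":2.0,"dy":0,"dz":-4.2,"ax":0,"ay":-5,"az":0}]' ; python3 go.py .463 -.245 .16 0
```

```text
time_s: 17.8
eef_pos: [0.5824, 0.0122, 0.1581]
tcp_rot: [-1.565, -0.002, -1.089]
contact_force: [0.2, -0.4, 0.4]
gripper_width: 0.0705
time_s: 18.3
eef_pos: [0.4376, -0.1747, 0.155]
tcp_rot: [-1.572, 0.0, -0.395]
contact_force: [1.1, 0.0, 0.8]
gripper_width: 0.0703
t 18.3 pos [ 0.4376 -0.1747  0.155 ] yaw -22.6 q7 -0.3 w 0.0703 F [1.1 0.  0.8]
dx,dy,dz units [ 1.01  -0.1   -1.101] ay -2.828 tilt ax,az [ 0.01 -0.  ] dist mm [ 25.4 -70.3   5. ]
```

```bash
python3 -m creep '[{"gripper":0.2,"dx":0.4,"dy":0,"dz":-0.5,"ax":0,"ay":-1,"az":0},{"gripper":0.2,"dx":0.8,"dy":0,"dz":-0.9,"ax":0,"ay":-2,"az":0},{"gripper":0.2,"dx":1.0,"dy":0,"dz":-1.1,"ax":0,"ay":-2.8,"az":0},{"gripper":0.2,"dx":1.0,"dy":0,"dz":-1.1,"ax":0,"ay":-2.8,"az":0},{"gripper":0.2,"dx":1.0,"dy":0,"dz":-1.1,"ax":0,"ay":-2.8,"az":0}]'; python3 go.py .463 -.245 .014 0; python3 look.py w4
python3 - <<'E'
from wm import *
im,st=load('w4'); 
print(proj('wrist',[[.463,-.245,.058],[.449,-.129,.018],[.631,-.157,.008],[.6165,.1785,.022]],st))
hsv=cv2.cvtColor(im,cv2.COLOR_BGR2HSV);S=hsv[...,1];V=hsv[...,2]
for s,c,m in blobs((S>70)&(V>30),250):
    if c[1]>330: continue
    ct=max(cv2.findContours(m.astype(np.uint8),cv2.RETR_EXTERNAL,cv2.CHAIN_APPROX_NONE)[0],key=len).reshape(-1,2)
    z=.008
    w=cast('wrist',ct,z,st)[:,:2]; r=cv2.minAreaRect((w*1000).astype(np.float32)); print(s,c.round(1),np.round(r[0],1),np.round(r[1],1),round(r[2],1))
E
```

```text
time_s: 18.8
eef_pos: [0.4637, -0.2425, 0.1547]
tcp_rot: [-1.57, 0.0, -0.012]
contact_force: [0.2, 0.2, -0.6]
gripper_width: 0.0705
t 18.8 pos [ 0.4637 -0.2425  0.1547] yaw -0.7 q7 0.14 w 0.0705 F [ 0.2  0.2 -0.6]
dx,dy,dz units [-0.013  2.814 -0.052] ay -0.086 tilt ax,az [-0.01 -0.  ] dist mm [  -0.7   -2.5 -140.7]
[[ 250.81121822  195.10506129]
 [ 233.99808146   61.68525017]
 [ 417.87520913   93.47402445]
 [ 382.64879644 -174.30776317]]
[  85    3   61   80 1989] [115.8  44.5] [ 335.  -108.6] [30.6 71.2] 23.1
[  349    21   137   138 16157] [414.5  89.6] [ 629.5 -157.5] [129.3 127.3] 89.0
[232 170  37  38 778] [250. 186.] [ 461.8 -255.1] [41.8 38.9] 88.0
[ 229  273   62   23 1078] [259.3 285.9] [ 471.6 -376.9] [32.1 75.4] 89.1
[ 95 280  28  55 750] [105.7 307.6] [ 275.2 -414.5] [93.3 32.1] 73.6
[383 280  28  55 750] [399.4 307.6] [ 650.  -419.3] [32.2 93.9] 15.2
[230 323  60  17 735] [259.4 329.3] [ 471.1 -450.6] [27.3 76.6] 89.1
```

View pics/w4.png

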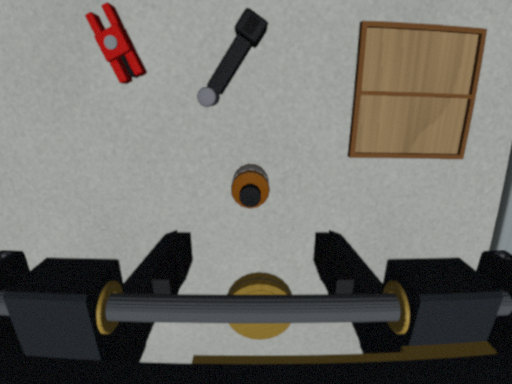

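```bash
python3 -m creep '[{"gripper":0.2,"dx":-0.01,"dy":0.5,"dz":-0.05,"ax":0,"ay":0,"az":0},{"gripper":0.2,"dx":-0.01,"dy":1.1,"dz":-0.05,"ax":0,"ay":0,"az":0},{"gripper":0.2,"dx":-0.01,"dy":1.7,"dz":-0.05,"ax":0,"ay":0,"az":0},{"gripper":0.2,"dx":-0.01,"dy":2.2,"dz":-0.05,"ax":0,"ay":0,"az":0},{"gripper":0.2,"dx":-0.01,"dy":2.4,"dz":-0.05,"ax":0,"ay":0,"az":0}]'; python3 -m creep '[{"gripper":0.2,"dx":0,"dy":0.2,"dz":0,"ax":0,"ay":0,"az":0},{"gripper":0.2,"dx":0,"dy":0.4,"dz":0,"ax":0,"ay":0,"az":0},{"gripper":0.2,"dx":0,"dy":0.4,"dz":0,"ax":0,"ay":0,"az":0},{"gripper":0.2,"dx":0,"dy":0.4,"dz":0,"ax":0,"ay":0,"az":0},{"gripper":0.2,"dx":0,"dy":0.4,"dz":0,"ax":0,"ay":0,"az":0}]'; python3 go.py .4628 -.245 .014 -1
```

```text
time_s: 19.35
eef_pos: [0.4622, -0.2436, 0.033]
tcp_rot: [-1.569, 0.003, -0.008]
contact_force: [-0.7, 0.2, 0.6]
gripper_width: 0.0703
time_s: 19.85
eef_pos: [0.4641, -0.246, 0.0155]
tcp_rot: [-1.571, -0.001, -0.009]
contact_force: [0.6, -0.5, -0.2]
gripper_width: 0.0705
t 19.85 pos [ 0.4641 -0.246   0.0155] yaw -0.5 q7 0.03 w 0.0705 F [ 0.6 -0.5 -0.2]
dx,dy,dz units [-0.026  0.031  0.019] ay 0.059 tilt ax,az [0.   0.01] dist mm [-1.3  1.  -1.5]
```

```bash
python3 -m creep '[{"gripper":0.4,"dx":-0.02,"dy":0.02,"dz":0.02,"ax":0,"ay":0,"az":0},{"gripper":0.5,"dx":-0.02,"dy":0.02,"dz":0.02,"ax":0,"ay":0,"az":0},{"gripper":0.6,"dx":-0.02,"dy":0.02,"dz":0.02,"ax":0,"ay":0,"az":0},{"gripper":0.8,"dx":-0.02,"dy":0.02,"dz":0.02,"ax":0,"ay":0,"az":0},{"gripper":1,"dx":-0.02,"dy":0.02,"dz":0.02,"ax":0,"ay":0,"az":0}]'; python3 -m creep '[{"gripper":1,"dx":0,"dy":0,"dz":0,"ax":0,"ay":0,"az":0},{"gripper":1,"dx":0,"dy":0,"dz":0,"ax":0,"ay":0,"az":0},{"gripper":1,"dx":0,"dy":0,"dz":0,"ax":0,"ay":0,"az":0},{"gripper":1,"dx":0,"dy":0,"dz":0,"ax":0,"ay":0,"az":0},{"gripper":1,"dx":0,"dy":0,"dz":0,"ax":0,"ay":0,"az":0}]'; python3 go.py .4628 -.245 .07 -1
```

```text
time_s: 20.35
eef_pos: [0.4625, -0.2447, 0.0139]
tcp_rot: [-1.571, 0.0, -0.009]
contact_force: [0.5, -0.2, 0.6]
gripper_width: 0.0373
time_s: 20.85
eef_pos: [0.4625, -0.2447, 0.0139]
tcp_rot: [-1.571, 0.0, -0.009]
contact_force: [-0.4, 0.2, 1.7]
gripper_width: 0.0371
t 20.85 pos [ 0.4625 -0.2447  0.0139] yaw -0.5 q7 0.03 w 0.0371 F [-0.4  0.2  1.7]
dx,dy,dz units [ 0.005 -1.122 -0.006] ay 0.061 tilt ax,az [ 0. -0.] dist mm [ 0.3 -0.3 56.1]
```

```bash
python3 -m creep '[{"gripper":1,"dx":0,"dy":-0.05,"dz":0,"ax":0,"ay":0,"az":0},{"gripper":1,"dx":0,"dy":-0.2,"dz":0,"ax":0,"ay":0,"az":0},{"gripper":1,"dx":0,"dy":-0.5,"dz":0,"ax":0,"ay":0,"az":0},{"gripper":1,"dx":0,"dy":-0.8,"dz":0,"ax":0,"ay":0,"az":0},{"gripper":1,"dx":0,"dy":-0.9,"dz":0,"ax":0,"ay":0,"az":0}]'; python3 go.py .6295 -.1883 .058 -1
```

```text
time_s: 21.35
eef_pos: [0.4638, -0.2452, 0.0612]
tcp_rot: [-1.572, -0.003, -0.009]
contact_force: [0.2, -0.6, -0.8]
gripper_width: 0.0371
t 21.35 pos [ 0.4638 -0.2452  0.0612] yaw -0.5 q7 0.07 w 0.0371 F [ 0.2 -0.6 -0.8]
dx,dy,dz units [3.304 0.072 1.169] ay 0.06 tilt ax,az [0.01 0.02] dist mm [165.7  56.9  -3.2]
```

```bash
python3 -m creep '[{"gripper":1,"dx":0.6,"dy":0,"dz":0.2,"ax":0,"ay":0,"az":0},{"gripper":1,"dx":1.3,"dy":0,"dz":0.5,"ax":0,"ay":0,"az":0},{"gripper":1,"dx":2.1,"dy":0,"dz":0.8,"ax":0,"ay":0,"az":0},{"gripper":1,"dx":2.8,"dy":0,"dz":1.0,"ax":0,"ay":0,"az":0},{"gripper":1,"dx":3.32,"dy":0,"dz":1.16,"ax":0,"ay":0,"az":0}]'; python3 -m creep '[{"gripper":1,"dx":0,"dy":0,"dz":0,"ax":0,"ay":0,"az":0},{"gripper":1,"dx":0,"dy":0.2,"dz":0,"ax":0,"ay":0,"az":0},{"gripper":1,"dx":0,"dy":0.5,"dz":0,"ax":0,"ay":0,"az":0},{"gripper":1,"dx":0,"dy":0.6,"dz":0,"ax":0,"ay":0,"az":0},{"gripper":1,"dx":0,"dy":0.6,"dz":0,"ax":0,"ay":0,"az":0}]'; python3 go.py .6295 -.1883 .0172 -1
```

```text
time_s: 21.85
eef_pos: [0.6316, -0.1867, 0.0597]
tcp_rot: [-1.57, -0.002, -0.008]
contact_force: [-0.6, -0.3, -0.1]
gripper_width: 0.0372
time_s: 22.35
eef_pos: [0.627, -0.1886, 0.0271]
tcp_rot: [-1.57, 0.004, -0.01]
contact_force: [0.4, -0.3, -0.6]
gripper_width: 0.0372
t 22.35 pos [ 0.627  -0.1886  0.0271] yaw -0.6 q7 -0.07 w 0.0372 F [ 0.4 -0.3 -0.6]
dx,dy,dz units [0.051 0.198 0.007] ay 0.055 tilt ax,az [-0.   -0.03] dist mm [ 2.5  0.3 -9.9]
```

```bash
python3 -m creep '[{"gripper":1,"dx":0.03,"dy":0.04,"dz":0,"ax":0,"ay":0,"az":0},{"gripper":1,"dx":0.03,"dy":0.08,"dz":0,"ax":0,"ay":0,"az":0},{"gripper":1,"dx":0.03,"dy":0.12,"dz":0,"ax":0,"ay":0,"az":0},{"gripper":1,"dx":0.03,"dy":0.15,"dz":0,"ax":0,"ay":0,"az":0},{"gripper":1,"dx":0.03,"dy":0.15,"dz":0,"ax":0,"ay":0,"az":0}]';  python3 go.py .6295 -.1883 .0170 -1
```

```text
time_s: 22.85
eef_pos: [0.6305, -0.1881, 0.0212]
tcp_rot: [-1.571, 0.0, -0.009]
contact_force: [1.0, 1.1, -1.0]
gripper_width: 0.037
t 22.85 pos [ 0.6305 -0.1881  0.0212] yaw -0.5 q7 -0.07 w 0.037 F [ 1.   1.1 -1. ]
dx,dy,dz units [-0.019  0.084 -0.004] ay 0.062 tilt ax,az [-0. -0.] dist mm [-1.  -0.2 -4.2]
```

```bash
python3 -m creep '[{"gripper":1,"dx":0,"dy":0.02,"dz":0,"ax":0,"ay":0,"az":0},{"gripper":1,"dx":0,"dy":0.04,"dz":0,"ax":0,"ay":0,"az":0},{"gripper":1,"dx":0,"dy":0.06,"dz":0,"ax":0,"ay":0,"az":0},{"gripper":1,"dx":0,"dy":0.08,"dz":0,"ax":0,"ay":0,"az":0},{"gripper":1,"dx":0,"dy":0.08,"dz":0,"ax":0,"ay":0,"az":0}]';  python3 go.py .6295 -.1883 .0170 -1;python3 -m creep '[{"gripper":1,"dx":0,"dy":0.01,"dz":0,"ax":0,"ay":0,"az":0},{"gripper":1,"dx":0,"dy":0.01,"dz":0,"ax":0,"ay":0,"az":0},{"gripper":1,"dx":0,"dy":0.01,"dz":0,"ax":0,"ay":0,"az":0},{"gripper":1,"dx":0,"dy":0.01,"dz":0,"ax":0,"ay":0,"az":0},{"gripper":1,"dx":0,"dy":0.01,"dz":0,"ax":0,"ay":0,"az":0}]'
```

```text
time_s: 23.35
eef_pos: [0.6305, -0.1881, 0.0172]
tcp_rot: [-1.571, 0.0, -0.009]
contact_force: [-0.1, -0.1, 0.5]
gripper_width: 0.0377
t 23.35 pos [ 0.6305 -0.1881  0.0172] yaw -0.5 q7 -0.07 w 0.0377 F [-0.1 -0.1  0.5]
dx,dy,dz units [-0.019  0.003 -0.004] ay 0.062 tilt ax,az [-0. -0.] dist mm [-1.  -0.2 -0.2]
time_s: 23.85
eef_pos: [0.6306, -0.1882, 0.017]
tcp_rot: [-1.571, -0.0, -0.009]
contact_force: [-0.5, 0.7, 1.8]
gripper_width: 0.0371
```

```bash
python3 -m creep '[{"gripper":0.5,"dx":0,"dy":0,"dz":0,"ax":0,"ay":0,"az":0},{"gripper":0.4,"dx":0,"dy":0,"dz":0,"ax":0,"ay":0,"az":0},{"gripper":0.3,"dx":0,"dy":0,"dz":0,"ax":0,"ay":0,"az":0},{"gripper":0.3,"dx":0,"dy":0,"dz":0,"ax":0,"ay":0,"az":0},{"gripper":0.3,"dx":0,"dy":0,"dz":0,"ax":0,"ay":0,"az":0}]';python3 -m creep '[{"gripper":0.3,"dx":0,"dy":-0.3,"dz":0,"ax":0,"ay":0,"az":0},{"gripper":0.3,"dx":0,"dy":-0.9,"dz":0,"ax":0,"ay":0,"az":0},{"gripper":0.3,"dx":0,"dy":-1.7,"dz":0,"ax":0,"ay":0,"az":0},{"gripper":0.3,"dx":0,"dy":-2.4,"dz":0,"ax":0,"ay":0,"az":0},{"gripper":0.3,"dx":0,"dy":-2.6,"dz":0,"ax":0,"ay":0,"az":0}]'; python3 go.py .449 -.13 .15 -31.4
python3 - <<'E'
from h import *
cv2.imwrite('pics/side1.png',bot.grab_frame('side')[:,:,::-1])
cv2.imwrite('pics/top1.png',bot.grab_frame('top')[:,:,::-1])
E
```

```text
time_s: 24.35
eef_pos: [0.6306, -0.1882, 0.0168]
tcp_rot: [-1.571, 0.0, -0.009]
contact_force: [0.4, -1.0, -0.9]
gripper_width: 0.0616
time_s: 24.85
eef_pos: [0.6333, -0.1885, 0.1525]
tcp_rot: [-1.572, -0.007, -0.009]
contact_force: [-0.8, -0.1, 0.1]
gripper_width: 0.0618
t 24.85 pos [ 0.6333 -0.1885  0.1525] yaw -0.5 q7 -0.02 w 0.0618 F [-0.8 -0.1  0.1]
dx,dy,dz units [-3.696  0.02   1.137] ay 3.861 tilt ax,az [0.01 0.05] dist mm [-184.3   58.5   -2.5]
```

View pics/side1.png

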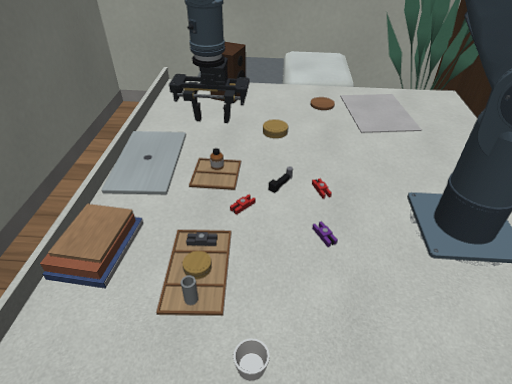

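View pics/top1.png

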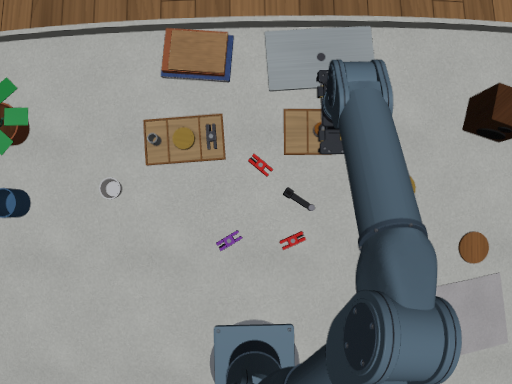

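```bash
python3 -m creep '[{"gripper":0.3,"dx":-0.7,"dy":0,"dz":0.2,"ax":0,"ay":0.8,"az":0},{"gripper":0.3,"dx":-1.6,"dy":0,"dz":0.5,"ax":0,"ay":1.6,"az":0},{"gripper":0.3,"dx":-2.5,"dy":0,"dz":0.8,"ax":0,"ay":2.5,"az":0},{"gripper":0.3,"dx":-3.3,"dy":0,"dz":1.0,"ax":0,"ay":3.4,"az":0},{"gripper":0.3,"dx":-3.65,"dy":0,"dz":1.15,"ax":0,"ay":3.87,"az":0}]'; python3 -m creep '[{"gripper":0.3,"dx":0,"dy":0,"dz":0,"ax":0,"ay":0,"az":0},{"gripper":0.3,"dx":0,"dy":0,"dz":0,"ax":0,"ay":0,"az":0},{"gripper":0.3,"dx":0,"dy":0,"dz":0,"ax":0,"ay":0,"az":0},{"gripper":0.3,"dx":0,"dy":0,"dz":0,"ax":0,"ay":0,"az":0},{"gripper":0.3,"dx":0,"dy":0,"dz":0,"ax":0,"ay":0,"az":0}]'; python3 go.py .448 -.1295 .006 -31.5; python3 look.py w5
python3 - <<'E'
from wm import *
im,st=load('w5'); 
print(proj('wrist',[[.448,-.1295,.018]],st))
hsv=cv2.cvtColor(im,cv2.COLOR_BGR2HSV);S=hsv[...,1];V=hsv[...,2]
for s,c,m in blobs((S<90)&(V<60),300):
    if c[1]>250: continue
    ct=max(cv2.findContours(m.astype(np.uint8),cv2.RETR_EXTERNAL,cv2.CHAIN_APPROX_NONE)[0],key=len).reshape(-1,2)
    w=cast('wrist',ct,.018,st)[:,:2]; r=cv2.minAreaRect((w*1000).astype(np.float32)); print(s,c.round(1),np.round(r[0],1),np.round(r[1],1),round(r[2],1))
E
```

```text
time_s: 25.45
eef_pos: [0.4432, -0.1284, 0.1453]
tcp_rot: [-1.574, 0.005, -0.554]
contact_force: [-0.2, 0.6, -0.8]
gripper_width: 0.0616
time_s: 25.95
eef_pos: [0.4492, -0.1292, 0.1466]
tcp_rot: [-1.571, 0.0, -0.549]
contact_force: [0.1, 0.7, 0.6]
gripper_width: 0.0614
t 25.95 pos [ 0.4492 -0.1292  0.1466] yaw -31.5 q7 -0.54 w 0.0614 F [0.1 0.7 0.6]
dx,dy,dz units [-0.018  2.813 -0.019] ay 0.005 tilt ax,az [-0. -0.] dist mm [  -1.2   -0.3 -140.6]
[[250.68486352 183.77600964]]
[ 238  138   24   83 1314] [248.4 173.6] [ 448.4 -126.1] [85.2 22.4] 57.7
[457 138  25  22 339] [470.3 148.3] [ 654.7 -212.4] [21.3 26.8] 59.7
```

View pics/w5.png

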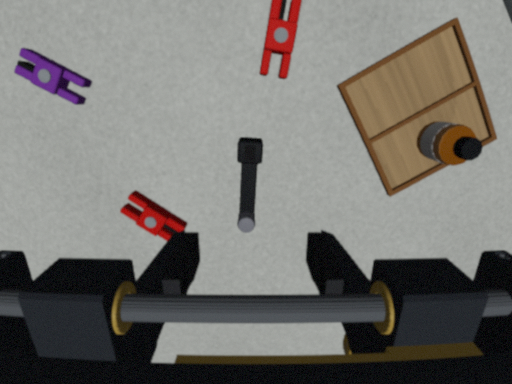

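Run:
```python
from wm import *
im,st=load('w5')
g=cv2.cvtColor(im,cv2.COLOR_BGR2GRAY)
P=[]
for r in range(168,210,4):
    c=np.where(g[r,230:270]<70)[0]+230; P.append([c.mean(),r]); print(r,c.min(),c.max(),end='; ')
w=cast('wrist',P,.018,st)[:,:2]; print()
print(w[0],w[-1],np.degrees(np.arctan2(*(w[0]-w[-1])[::-1])))
print('head',cast('wrist',[250.5,150],.028,st),'grip',cast('wrist',[246.5,224.5],.034,st))
```

```text
168 242 255; 172 242 255; 176 242 255; 180 241 255; 184 241 254; 188 241 254; 192 241 254; 196 241 254; 200 241 253; 204 240 253; 208 240 253; 
[ 0.45466575 -0.11454797] [ 0.43065769 -0.14945254] 55.479025459622505
head [[ 0.46667086 -0.0989039   0.028     ]] grip [[ 0.42495886 -0.15918803  0.034     ]]
```

```bash
python3 -m creep '[{"gripper":0.3,"dx":-0.05,"dy":0.5,"dz":-0.04,"ax":0,"ay":0.39,"az":0},{"gripper":0.3,"dx":-0.06,"dy":1.1,"dz":-0.04,"ax":0,"ay":0.39,"az":0},{"gripper":0.3,"dx":-0.06,"dy":1.7,"dz":-0.04,"ax":0,"ay":0.39,"az":0},{"gripper":0.3,"dx":-0.06,"dy":2.2,"dz":-0.04,"ax":0,"ay":0.39,"az":0},{"gripper":0.3,"dx":-0.06,"dy":2.4,"dz":-0.04,"ax":0,"ay":0.39,"az":0}]'; python3 -m creep '[{"gripper":0.3,"dx":0,"dy":0.2,"dz":0,"ax":0,"ay":0,"az":0},{"gripper":0.3,"dx":0,"dy":0.3,"dz":0,"ax":0,"ay":0,"az":0},{"gripper":0.3,"dx":0,"dy":0.3,"dz":0,"ax":0,"ay":0,"az":0},{"gripper":0.3,"dx":0,"dy":0.3,"dz":0,"ax":0,"ay":0,"az":0},{"gripper":0.3,"dx":0,"dy":0.3,"dz":0,"ax":0,"ay":0,"az":0}]'; python3 go.py .4458 -.129 .006 -34.6
```

```text
time_s: 26.5
eef_pos: [0.4439, -0.1289, 0.0249]
tcp_rot: [-1.572, 0.003, -0.603]
contact_force: [0.2, -0.7, 0.3]
gripper_width: 0.0613
time_s: 27.0
eef_pos: [0.4456, -0.1294, 0.0126]
tcp_rot: [-1.57, -0.001, -0.604]
contact_force: [-0.6, 0.1, -0.0]
gripper_width: 0.0615
t 27.0 pos [ 0.4456 -0.1294  0.0126] yaw -34.6 q7 -0.7 w 0.0615 F [-0.6  0.1 -0. ]
dx,dy,dz units [-0.001  0.131  0.009] ay -0.0 tilt ax,az [-0.    0.01] dist mm [ 0.2  0.4 -6.6]
```

```bash
python3 -m creep '[{"gripper":0.3,"dx":0,"dy":0.08,"dz":0,"ax":0,"ay":0,"az":0},{"gripper":0.3,"dx":0,"dy":0.12,"dz":0,"ax":0,"ay":0,"az":0},{"gripper":0.3,"dx":0,"dy":0.12,"dz":0,"ax":0,"ay":0,"az":0},{"gripper":1,"dx":0,"dy":0.12,"dz":0,"ax":0,"ay":0,"az":0},{"gripper":1,"dx":0,"dy":0.12,"dz":0,"ax":0,"ay":0,"az":0}]'; python3 -m creep '[{"gripper":1,"dx":0,"dy":0,"dz":0,"ax":0,"ay":0,"az":0},{"gripper":1,"dx":0,"dy":0,"dz":0,"ax":0,"ay":0,"az":0},{"gripper":1,"dx":0,"dy":0,"dz":0,"ax":0,"ay":0,"az":0},{"gripper":1,"dx":0,"dy":0,"dz":0,"ax":0,"ay":0,"az":0},{"gripper":1,"dx":0,"dy":0,"dz":0,"ax":0,"ay":0,"az":0}]'; python3 go.py .4458 -.129 .08 -34.6
```

```text
time_s: 27.5
eef_pos: [0.445, -0.1291, 0.0058]
tcp_rot: [-1.571, 0.0, -0.604]
contact_force: [-0.0, 0.1, 0.7]
gripper_width: 0.0481
time_s: 28.0
eef_pos: [0.445, -0.1292, 0.0059]
tcp_rot: [-1.571, 0.0, -0.604]
contact_force: [-0.7, 0.3, 0.6]
gripper_width: 0.0162
t 28.0 pos [ 0.445  -0.1292  0.0059] yaw -34.6 q7 -0.7 w 0.0162 F [-0.7  0.3  0.6]
dx,dy,dz units [ 0.012 -1.483  0.012] ay 0.001 tilt ax,az [-0. -0.] dist mm [ 0.8  0.2 74.1]
```

```bash
python3 -m creep '[{"gripper":1,"dx":0,"dy":-0.1,"dz":0,"ax":0,"ay":0,"az":0},{"gripper":1,"dx":0,"dy":-0.5,"dz":0,"ax":0,"ay":0,"az":0},{"gripper":1,"dx":0,"dy":-1.0,"dz":0,"ax":0,"ay":0.5,"az":0},{"gripper":1,"dx":0,"dy":-1.5,"dz":0,"ax":0,"ay":1.3,"az":0},{"gripper":1,"dx":0,"dy":-1.7,"dz":0,"ax":0,"ay":2.2,"az":0}]'; python3 go.py .6295 -.1263 .09 -91
```

```text
time_s: 28.5
eef_pos: [0.446, -0.1294, 0.0931]
tcp_rot: [-1.569, -0.002, -0.916]
contact_force: [0.3, -0.3, -0.2]
gripper_width: 0.016
t 28.5 pos [ 0.446  -0.1294  0.0931] yaw -52.5 q7 -0.88 w 0.016 F [ 0.3 -0.3 -0.2]
dx,dy,dz units [2.186 0.072 2.948] ay 4.815 tilt ax,az [-0.02  0.01] dist mm [183.5   3.1  -3.1]
```

```bash
python3 -m creep '[{"gripper":1,"dx":0.3,"dy":0,"dz":0.4,"ax":0,"ay":1.0,"az":0},{"gripper":1,"dx":0.8,"dy":0,"dz":1.1,"ax":0,"ay":2.0,"az":0},{"gripper":1,"dx":1.3,"dy":0,"dz":1.8,"ax":0,"ay":3.0,"az":0},{"gripper":1,"dx":1.8,"dy":0,"dz":2.5,"ax":0,"ay":4.0,"az":0},{"gripper":1,"dx":2.2,"dy":0,"dz":2.96,"ax":0,"ay":4.83,"az":0}]';python3 -m creep '[{"gripper":1,"dx":0,"dy":0.2,"dz":0,"ax":0,"ay":0,"az":0},{"gripper":1,"dx":0,"dy":0.6,"dz":0,"ax":0,"ay":0,"az":0},{"gripper":1,"dx":0,"dy":1,"dz":0,"ax":0,"ay":0,"az":0},{"gripper":1,"dx":0,"dy":1.1,"dz":0,"ax":0,"ay":0,"az":0},{"gripper":1,"dx":0,"dy":1.1,"dz":0,"ax":0,"ay":0,"az":0}]'; python3 go.py .6295 -.1263 .0092 -91; python3 look.py w6
```

```text
time_s: 29.0
eef_pos: [0.6321, -0.1239, 0.0913]
tcp_rot: [-1.569, 0.001, -1.589]
contact_force: [0.2, -0.2, -0.2]
gripper_width: 0.0159
time_s: 29.5
eef_pos: [0.6279, -0.1253, 0.0351]
tcp_rot: [-1.573, 0.0, -1.585]
contact_force: [-0.4, 0.8, -0.0]
gripper_width: 0.0156
t 29.5 pos [ 0.6279 -0.1253  0.0351] yaw -90.8 q7 -1.46 w 0.0156 F [-0.4  0.8 -0. ]
dx,dy,dz units [0.02  0.517 0.034] ay 0.024 tilt ax,az [ 0.02 -0.  ] dist mm [  1.6  -1.  -25.9]
```

View pics/w6.png

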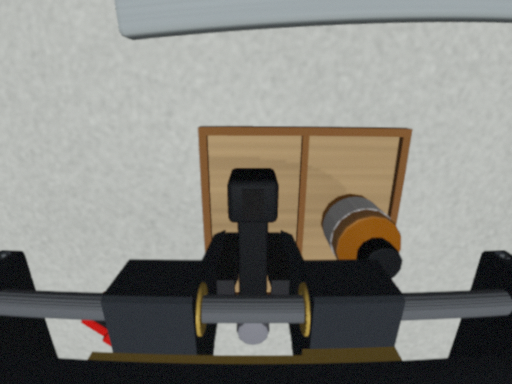

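Picture: winder held straight, over the left bay, head at (252,195); the bottle stands upright in the right bay at (370,240). Lowering.

```bash
python3 -m creep '[{"gripper":1,"dx":0.02,"dy":0.15,"dz":0,"ax":0,"ay":0,"az":0},{"gripper":1,"dx":0.02,"dy":0.3,"dz":0,"ax":0,"ay":0,"az":0},{"gripper":1,"dx":0.02,"dy":0.42,"dz":0,"ax":0,"ay":0,"az":0},{"gripper":1,"dx":0.02,"dy":0.47,"dz":0,"ax":0,"ay":0,"az":0},{"gripper":1,"dx":0.02,"dy":0.47,"dz":0,"ax":0,"ay":0,"az":0}]';python3 -m creep '[{"gripper":1,"dx":0,"dy":0,"dz":0,"ax":0,"ay":0,"az":0},{"gripper":1,"dx":0,"dy":0,"dz":0,"ax":0,"ay":0,"az":0},{"gripper":1,"dx":0,"dy":0,"dz":0,"ax":0,"ay":0,"az":0},{"gripper":1,"dx":0,"dy":0,"dz":0,"ax":0,"ay":0,"az":0},{"gripper":1,"dx":0,"dy":0,"dz":0,"ax":0,"ay":0,"az":0}]';python3 go.py .6295 -.1263 .0092 -91
```

```text
time_s: 30.05
eef_pos: [0.629, -0.1263, 0.0118]
tcp_rot: [-1.572, 0.0, -1.585]
contact_force: [-0.8, 0.2, -0.2]
gripper_width: 0.0157
time_s: 30.55
eef_pos: [0.6294, -0.1264, 0.0125]
tcp_rot: [-1.571, -0.0, -1.585]
contact_force: [0.3, -0.2, -0.2]
gripper_width: 0.0159
t 30.55 pos [ 0.6294 -0.1264  0.0125] yaw -90.8 q7 -1.46 w 0.0159 F [ 0.3 -0.2 -0.2]
dx,dy,dz units [-0.001  0.065  0.002] ay 0.021 tilt ax,az [-0.  0.] dist mm [ 0.1  0.1 -3.3]
```

```bash
python3 -m creep '[{"gripper":1,"dx":0,"dy":0.03,"dz":0,"ax":0,"ay":0,"az":0},{"gripper":1,"dx":0,"dy":0.06,"dz":0,"ax":0,"ay":0,"az":0},{"gripper":1,"dx":0,"dy":0.06,"dz":0,"ax":0,"ay":0,"az":0},{"gripper":1,"dx":0,"dy":0.06,"dz":0,"ax":0,"ay":0,"az":0},{"gripper":1,"dx":0,"dy":0.06,"dz":0,"ax":0,"ay":0,"az":0}]';python3 go.py .6295 -.1263 .0092 -91;python3 -m creep '[{"gripper":0.66,"dx":0,"dy":0,"dz":0,"ax":0,"ay":0,"az":0},{"gripper":0.66,"dx":0,"dy":0,"dz":0,"ax":0,"ay":0,"az":0},{"gripper":0.66,"dx":0,"dy":0,"dz":0,"ax":0,"ay":0,"az":0},{"gripper":0.66,"dx":0,"dy":0,"dz":0,"ax":0,"ay":0,"az":0},{"gripper":0.66,"dx":0,"dy":0,"dz":0,"ax":0,"ay":0,"az":0}]';python3 -m creep '[{"gripper":0.66,"dx":0,"dy":-0.2,"dz":0,"ax":0,"ay":0,"az":0},{"gripper":0.66,"dx":0,"dy":-0.7,"dz":0,"ax":0,"ay":0,"az":0},{"gripper":0.66,"dx":0,"dy":-1.5,"dz":0,"ax":0,"ay":0,"az":0},{"gripper":0.66,"dx":0,"dy":-2.3,"dz":0,"ax":0,"ay":0,"az":0},{"gripper":0.66,"dx":0,"dy":-3.1,"dz":0,"ax":0,"ay":0,"az":0}]';python3 go.py .45 -.1263 .17 -91
```

```text
time_s: 31.05
eef_pos: [0.6294, -0.1263, 0.0093]
tcp_rot: [-1.571, 0.0, -1.585]
contact_force: [-0.0, -0.2, -0.9]
gripper_width: 0.0156
t 31.05 pos [ 0.6294 -0.1263  0.0093] yaw -90.8 q7 -1.46 w 0.0156 F [-0.  -0.2 -0.9]
dx,dy,dz units [-0.001  0.003  0.003] ay 0.021 tilt ax,az [ 0. -0.] dist mm [ 0.1  0.  -0.1]
time_s: 31.55
eef_pos: [0.6293, -0.1264, 0.0094]
tcp_rot: [-1.571, -0.0, -1.585]
contact_force: [-0.0, 0.3, -0.6]
gripper_width: 0.0301
time_s: 32.05
eef_pos: [0.6292, -0.1264, 0.1667]
tcp_rot: [-1.57, -0.0, -1.585]
contact_force: [0.5, -0.4, -0.2]
gripper_width: 0.0299
t 32.05 pos [ 0.6292 -0.1264  0.1667] yaw -90.8 q7 -1.46 w 0.0299 F [ 0.5 -0.4 -0.2]
dx,dy,dz units [ 0.05  -0.068 -3.584] ay 0.021 tilt ax,az [-0.  0.] dist mm [-1.792e+02  1.000e-01  3.300e+00]
```

Back off toward the base and look with all cameras.

```bash
python3 -m creep '[{"gripper":0.66,"dx":0.5,"dy":-0.2,"dz":-0.7,"ax":0,"ay":0,"az":0},{"gripper":0.66,"dx":1,"dy":-0.2,"dz":-1.5,"ax":0,"ay":0,"az":0},{"gripper":0.66,"dx":1.5,"dy":-0.2,"dz":-2.2,"ax":0,"ay":0,"az":0},{"gripper":0.66,"dx":2,"dy":-0.2,"dz":-2.9,"ax":0,"ay":0,"az":0},{"gripper":0.66,"dx":2.4,"dy":-0.2,"dz":-3.2,"ax":0,"ay":0,"az":0}]'
python3 -m creep '[{"gripper":0.66,"dx":0.5,"dy":0,"dz":0,"ax":0,"ay":0,"az":0},{"gripper":0.66,"dx":1.3,"dy":0,"dz":0,"ax":0,"ay":0,"az":0},{"gripper":0.66,"dx":2,"dy":0,"dz":0,"ax":0,"ay":0,"az":0},{"gripper":0.66,"dx":2,"dy":0,"dz":0,"ax":0,"ay":0,"az":0},{"gripper":0.66,"dx":2,"dy":0,"dz":0,"ax":0,"ay":0,"az":0}]'
python3 - <<'E'
from h import *
a=bot.grab_frame('side')[:,:,::-1];b=bot.grab_frame('top')[:,:,::-1]
cv2.imwrite('pics/side2.png',a);cv2.imwrite('pics/top2.png',b)
u=cv2.resize(a[130:340,140:310],None,fx=2.8,fy=2.8,interpolation=cv2.INTER_CUBIC)
cv2.imwrite('pics/side2c.png',u)
cv2.imwrite('pics/top2c.png',cv2.resize(b[90:260,90:430],None,fx=2.3,fy=2.3,interpolation=cv2.INTER_CUBIC))
E
```

```text
time_s: 32.55
eef_pos: [0.464, -0.2458, 0.1751]
tcp_rot: [-1.572, -0.001, -1.588]
contact_force: [0.6, 0.1, 0.3]
gripper_width: 0.03
time_s: 33.05
eef_pos: [0.4659, -0.3445, 0.1748]
tcp_rot: [-1.57, -0.0, -1.587]
contact_force: [-0.1, 0.7, 0.1]
gripper_width: 0.0299
```

View pics/side2c.png

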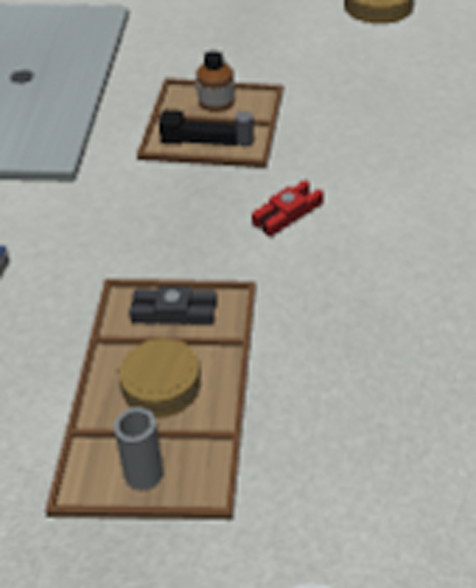

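View pics/top2c.png

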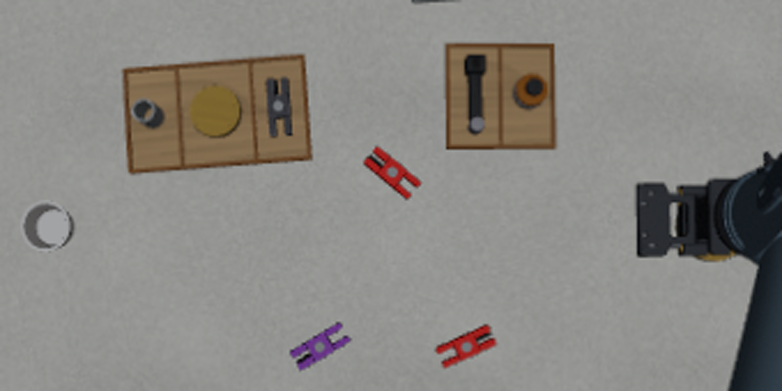

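Both pictures show all five parts inside their bays. The capo, tin and slide are in the long tray at about (278,106), (215,110) and (148,113) in the top crop, and the winder and upright bottle are in the short tray at (475,92) and (530,90). The look-alikes, candle and big tin are where they started. The arm is clear, so I'm handing in.

Run:
```python
from h import *
a=cv2.imread('pics/side2.png').astype(int);b=cv2.imread('pics/side0.png').astype(int)
d=abs(a-b).max(2)
print('bigtin',d[118:140,260:292].max(),'candle',d[338:380,232:272].max(),'red/purple',d[178:198,308:335].max(),d[220:246,310:340].max(),d[193:215,228:258].max())
print(bot.read_state()['qvel'].round(3)); bot.sign_off()
```

```text
bigtin 2 candle 2 red/purple 5 5 4
[-0.012 -0.001 -0.004  0.001  0.001 -0.002  0.002]
the job is handed in; nothing more can be done
```

Both kits are made up and the job is handed in, at about 33 s of the 134 s allowed.

- **Long tray (filled first):** the plectrum tin is in the middle bay. The slide stands upright in one end bay (the tray's +y end) and the dark capo lies in the other.
- **Short tray:** the oil bottle stands upright in one bay and the winder lies in the other. I lowered the bottle in steps of 2 mm or less and opened the gripper only once it rested on the tray floor, at about 2 N.

The last side and top pictures show every part flat or upright inside its bay. In the side view, the big tin, tealight cup and red and purple look-alikes match the first picture, so none of them moved. The largest force in any end-of-call reading was about 3 N; a camera pause once read about 6 N while the arm was still settling.

No check failed, but one measurement disagreed. The winder's first angle (58°) came from a box fitted around its tapered outline. Its arm edges gave 55.5°, and I used that for the grasp.

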